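Make up a converter unit in the screwdriving fixture

TASK

Make up a converter unit ready for its screws: turn the eccentric clamp of the screwdriving fixture back anticlockwise until it is open, set the finned black housing flat in the fixture between the side guides, and turn the clamp clockwise until it bears firmly on the housing and holds it hard against the end stop. Only then put every converter brick on the bench into the housing, one to a pocket, lying flat on the pocket floor with the dark label up, and last bring the cover down level over both dowels, holding it until the pins have entered, and leave it sitting flush with the clamp still tight. Leave the other things on the bench where they are.

Things in the scene. Friction and masses are not known exactly. Their poses are not given: they have to be found in the camera images.
- fixture: Screwdriving fixture, fixed: blue bed plate 120 (x) x 300 (y) x 12 mm, lying on the aluminium sheet that covers the bench (sheet top at world z = 3 mm, where all loose things lie). Origin at the centre of the bed's underside; the bed top is at z = 12 mm. Along y: end stop, housing's place, eccentric clamp.
- seat (a point): Where the middle of the housing's underside lies when it is home: on the bed top at fixture x = 0, y = -30 mm; axes as the fixture's, +y from stop to clamp. Four side guides 7 mm high, 8 thick, 36 long, at 60 mm either way along y from here, inner faces at x = +-35.5 mm (3.5 mm play either side of the housing); between them the sides are free for fingers.
- stop (a point): Middle of the end stop's face, 8 mm above the bed, at fixture y = -128 mm, looking to +y: a block 50 wide, 20 thick, 16 mm high over the bed. The end of the housing bears on it.
- cam (a joint): Eccentric clamp: 60 mm disc with a rubber-bushed ring, 2 to 16 mm over the bed, on an upright axis at fixture x = 0, y = 98.5 mm. 0 to 2.6 rad, growing clockwise seen from above. Reach from the axis towards the housing: 30 - 10 cos(value) mm, so a housing has 10 mm of play along y when open (0 to 0.4) and is pressed on the stop from about 1.6 rad on, by some 7 N more for each 0.1 rad; 1.8 is firm.
- cam_lobe (a point): Farthest point of the disc's rim (40 mm from the axis, 9 mm over the bed), turning with the clamp: at joint value 0 it points to fixture +y, away from the housing. Turning takes 0.2 N m of friction plus some 0.03 N m for each N of squeeze; the clamp stays where it is left.
- cam_grip (a point): On the clamp's axis, 53 mm above the bed: middle of its black wing grip, a bar 44 long x 12 thick x 22 mm high (38 to 60 mm over the bed) on a 16 mm stem. The point turns with the clamp; its x axis runs along the bar (at 0.95 rad minus the joint value from fixture x, counted anticlockwise), so pinch it along its y axis.
- housing: Black anodised heat-sink base, loose, 64 (x) x 196 (y) x 19 mm to the rim, 0.3 to 0.6 kg. Origin at the centre of its underside, z up. Pick it up across its 64 mm. Four pockets in a row along y, each 48 (x) x 32 (y) mm, 5 mm deep, bright milled floor 14 mm above the underside. One steel dowel stands on each end land (19 mm high). It may lie either way round.
- pocket0 (a point): Centre of the floor of pocket 0 of the housing (housing y = -53.5 mm).
- pocket1 (a point): Centre of the floor of pocket 1 of the housing (housing y = -17.75 mm).
- pocket2 (a point): Centre of the floor of pocket 2 of the housing (housing y = 17.75 mm).
- pocket3 (a point): Centre of the floor of pocket 3 of the housing (housing y = 53.5 mm).
- dowel_a (a point): Foot of one dowel, on the housing's land at y = +86 mm, 19 mm above the underside. Dowels are 7 mm thick and 16 mm high, the upper 7 mm tapering to 2.4 mm.
- dowel_b (a point): Foot of the other dowel, at housing y = -86 mm.
- cover: Grey sheet-metal cover, loose, 0.15 to 0.3 kg: hollow dome 58 (x) x 152 (y) x 19 mm high, open below, 3 mm walls, with a flange 22 long and 4 mm thick at either end (196 mm over all), each with a 9.5 mm hole. Origin at the centre of its underside, z up. Pick it up across the 58 mm. Seated, its origin is 19 mm above the housing's; it fits either way round.
- hole_a (a point): Centre of the hole in the cover's flange at y = +86 mm, on the underside.
- hole_b (a point): Centre of the other hole, at cover y = -86 mm.
- brick0: Converter brick, grey block 44 (x) x 28 (y) x 16 mm, dark label on top, about 50 g; two to four are there (None when absent). Origin at the centre of its underside. In a pocket, any pocket, its long side lies across the housing (along housing x, either way round) with 2 mm of play; it then stands 11 mm above the rim, gripped across its 44 mm.
- brick1: Converter brick, grey block 44 (x) x 28 (y) x 16 mm, dark label on top, about 50 g; two to four are there (None when absent). Origin at the centre of its underside. In a pocket, any pocket, its long side lies across the housing (along housing x, either way round) with 2 mm of play; it then stands 11 mm above the rim, gripped across its 44 mm.
- brick2: Converter brick, grey block 44 (x) x 28 (y) x 16 mm, dark label on top, about 50 g; two to four are there (None when absent). Origin at the centre of its underside. In a pocket, any pocket, its long side lies across the housing (along housing x, either way round) with 2 mm of play; it then stands 11 mm above the rim, gripped across its 44 mm.
- brick3: Converter brick, grey block 44 (x) x 28 (y) x 16 mm, dark label on top, about 50 g; two to four are there (None when absent). Origin at the centre of its underside. In a pocket, any pocket, its long side lies across the housing (along housing x, either way round) with 2 mm of play; it then stands 11 mm above the rim, gripped across its 44 mm.
- jar: Bystander: white-labelled jar 60 mm in diameter, 75 mm high.
- screwbin: Bystander: open black screw bin 90 x 120 x 45 mm.
- driver: Bystander: hand screwdriver 190 mm long.
Not all that is in view belongs to the job. There is more than one size of the housing; the job needs the larger.

How it is judged:
By the outcome, as a careful person would: the job done as asked, in the order asked, and still so for the second after the job is handed in, with the robot touching nothing.
Of brick0, brick1, brick2, brick3 only 2 to 4 are there at a start; the rules pass over those that are not, and their reading is None.
At some moment in a run one of brick0, brick1, brick2, brick3, cover may be knocked a few centimetres aside while the robot is not near it.
Once in a run the grip may slacken for a moment while it holds something.
It also fails if it takes over 210 s, if anything falls off the work surface, if the arm or the gripper's body presses on something with over 40 N, if the wrist force passes 120 N, or if a joint passes its speed limit or range.

ROBOT

A 7-joint arm with a two-finger parallel gripper is mounted at the origin on the work surface. World frame = base frame: x ahead of the robot, y to its left, z up, the work surface at z = 0. Lengths are in m, angles in rad, forces in N, time in s.
With the tool pointing down it reaches from about 0.35 to 0.775 m from the base axis. Payload 3.1 kg.
Tool frame: the origin (TCP) lies midway between the tips of the shut fingers; the grasp point (between the pads) lies robot.pinch_z behind it (robot.pinch_z is the distance from the TCP to the grasp point, in m); z points along the fingers, y is the line along which they close (so a half turn about z gives the same grasp; the last joint's range is limited). The gripper opens to 85 mm and grips with 20 to 120 N. Pads are 22 mm wide; open, the fingers measure 114 mm over their backs; the gripper's body (76 mm by 85 mm) begins 54 mm behind the grasp point. The pads swing forward as they close: fully open they stand 13 mm farther back than shut.
Start: joints at [-1.342, 0.311, 0.014, 1.512, -0.004, 1.319, -0.027], TCP at [0.147, 0.53, 0.204] pointing down, gripper open.
Joint ranges: [-2.7, 2.7], [-0.3, 1.91], [-1.27, 1.3], [0.12, 2.57], [-1.44, 4.58], [0.2, 2.03], [-3.05, 3.05]. Speed limits (rad/s): [2.79, 2.79, 3.14, 3.14, 3.14, 3.14, 3.14].

INTERFACE

Orientations are given as a unit quaternion [w, x, y, z].
In Python, from station import monitor, eyes, job, robot gives the robot as it stands.
- The arm moves only by the shell command python3 -m pendant 'ROWS'. ROWS is JSON, one flat list of numbers, 7 for each row, row after row: the opening, from 0 (shut) to 1 (fully open), then the shift along the tool's x, y, z in cm, then the turn, a rotation vector about the tool's x, y, z in rad. A call has 1 to 20 rows; each row is the pose to reach, as a shift and turn from the pose commanded when the call began, along the tool's axes at that moment; what a row does not reach only later rows make up. A row lasts 1/10 s, in which the tool goes at most 50 mm and 8.59 degrees, less where a joint would pass 70% of its speed; a pose out of reach is approached as far as the arm can. A call with a gripper value outside its range is refused whole. The fingers move at their own pace and stop on an object; the grip force is fixed at half the most. Time passes only in rows, so rows that repeat a pose let the fingers close. It gives the time, the measured TCP pose, the force, the opening and the grip force at its end, in the units of the state.
- monitor.sense(): the state, without advancing time (a new reading comes with each control period).
- eyes.read_camera(name): name is "scene" or "top" or "wrist"; returns (picture, depth): 420x560x3 uint8, red, green, blue; 420x560 float32, m along the optical axis (not along the pixel's ray), 0 where there is no reading.
- eyes.camera_info(name): a dict with "K" (3x3 intrinsics, pixels), "pose" (4x4, takes a point from camera to world coordinates). Camera axes: x right, y down, z forward; pixel columns grow to the right and rows downward; lengths in m; the calibration is good to about 2 mm. The wrist camera is an equidistant fisheye: a pixel r from the principal point sees the ray r / f radians off the axis. A picture is of the moment at which its call begins: read the wrist's pose just before it. camera_info takes no time and is no camera call; for the wrist camera it gives the pose at the moment of the call.
- job.job_done(): hands the job in; it is judged then, once.
The state is a dict: "time_s": time; "joints": joint angles; "qvel": joint speeds; "tau": joint torques, N m; "position": TCP position; "orientation": TCP orientation; "force": force on the tool from outside, world axes, zero at the start; "torque": the same for the moment, N m; "grip_width": opening from 0.0 (shut) to 1.0 (fully open); "grip_force": force on a finger pad.
Only numpy, scipy, OpenCV 4.12 (cv2) and the standard library are available. Lean on these libraries where they do the work, as an engineer would, in place of code of your own. Each camera call takes 0.05 s, during which the arm holds its last target. There are 200 camera calls.

## Working session

There is one attempt and no reset: what is moved stays moved. The work goes in short steps, Python scripts to look and compute and a shell command to move; the robot and the scene stay as the last step left them, time stands still between calls to the robot, and variables do not carry over. Pictures are saved under pics/ and viewed, at most 19 in all, crops included, and the job is handed in when it is done.

```bash
ls; mkdir -p pics; cat > h.py <<'E'
import numpy as np, cv2
from station import monitor, eyes, job, robot
from scipy.spatial.transform import Rotation as R
def snap(n,f=None):
    i=eyes.camera_info(n); p,d=eyes.read_camera(n)
    if f: cv2.imwrite('pics/'+f,p[:,:,::-1]); np.savez('/tmp/'+f+'.npz',p=p,d=d,K=i['K'],T=i['pose'])
    return p,d,np.array(i['K']),np.array(i['pose'])
def load(f):
    z=np.load('/tmp/'+f+'.npz'); return z['p'],z['d'],z['K'],z['T']
def ray(K,u,v,fish=False):
    a=np.array([(u-K[0,2])/K[0,0],(v-K[1,2])/K[1,1]])
    if not fish: return np.array([a[0],a[1],1.])
    r=np.hypot(*a)+1e-12; return np.array([*(np.sin(r)*a/r),np.cos(r)])
def onz(K,T,u,v,z,fish=False):
    r=T[:3,:3]@ray(K,u,v,fish); o=T[:3,3]; return o+r*(z-o[2])/r[2]
def cloud(d,K,T):
    v,u=np.mgrid[:d.shape[0],:d.shape[1]]
    c=np.stack([(u-K[0,2])/K[0,0]*d,(v-K[1,2])/K[1,1]*d,d],-1)
    return c@T[:3,:3].T+T[:3,3]
def tcp():
    s=monitor.sense(); q=s['orientation']; return np.array(s['position']),R.from_quat([q[1],q[2],q[3],q[0]])
def go(x,y,z,yaw):
    """shift(cm) in tool axes + turn to reach TCP xyz, tool down with tool y-axis at angle yaw (mod pi)"""
    p,r=tcp(); M=r.as_matrix()
    best=None
    for k in (0,np.pi):
        a=yaw+k; Y=np.array([np.cos(a),np.sin(a),0]); Z=np.array([0,0,-1.]); X=np.cross(Y,Z)
        rv=(r.inv()*R.from_matrix(np.stack([X,Y,Z],1))).as_rotvec()
        if best is None or abs(np.linalg.norm(rv))<np.linalg.norm(best): best=rv
    print('shift cm',np.round(M.T@(np.array([x,y,z])-p)*100,2),'turn',np.round(best,3))
def st():
    s=monitor.sense(); p,r=tcp(); M=r.as_matrix()
    print('t',s['time_s'],'p',np.round(p,4),'yaw',round(np.arctan2(M[1,1],M[0,1]),3),'zax',np.round(M[:,2],3),'F',np.round(s['force'],1),'T',np.round(s['torque'],2),'w',round(s['grip_width'],3),'gf',s['grip_force'],'j',np.round(s['joints'],2))
E
python3 - <<'E'
from h import *
st(); print(robot.pinch_z)
for n in('scene','top'):
    p,d,K,T=snap(n,n+'0.png'); print(n,K,np.round(T,3))
E
```

```text
pics
t 0.0 p [0.1469 0.5292 0.2026] yaw 1.3 zax [-0.001 -0.002 -1.   ] F [-0.7 -0.2  0.2] T [-0.02 -0.04 -0.02] w 1.0 gf 0.0 j [-1.34  0.31  0.01  1.51 -0.    1.32 -0.03]
0.0187
scene [[501.89753071   0.         277.61257948]
 [  0.         501.89753071 196.61905861]
 [  0.           0.           1.        ]] [[ 0.149  0.846 -0.513  1.084]
 [ 0.989 -0.121  0.087 -0.152]
 [ 0.011 -0.52  -0.854  1.053]
 [ 0.     0.     0.     1.   ]]
top [[388.69161187   0.         270.23988581]
 [  0.         388.69161187 210.69837694]
 [  0.           0.           1.        ]] [[ 0.007 -0.984  0.176  0.336]
 [-1.    -0.003  0.02  -0.054]
 [-0.019 -0.176 -0.984  1.016]
 [ 0.     0.     0.     1.   ]]
```

View pics/top0.png

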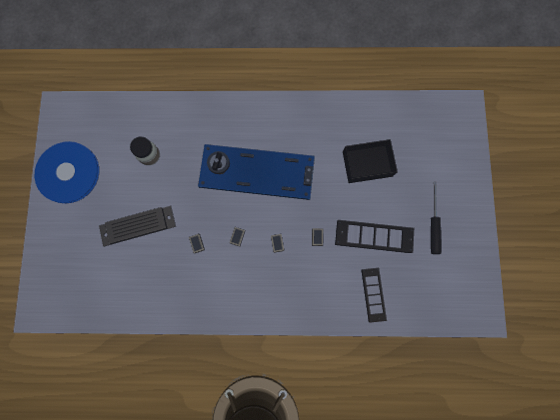

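View pics/scene0.png

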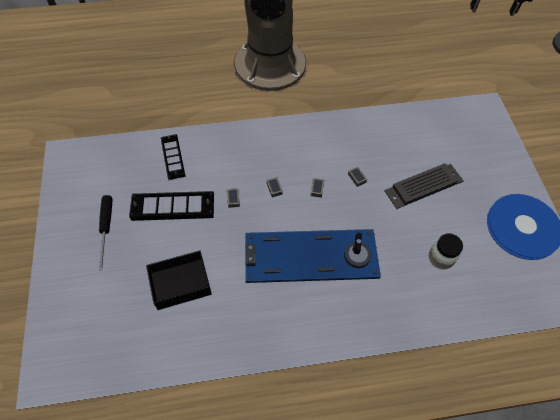

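The bench has four bricks at top-view (197,243), (237,237), (278,243) and (318,237). The large housing is at (375,236), the cover at (138,226), and the fixture at (257,172) with its clamp on the left at (218,160) and the stop at (308,175). The small housing, blue disc, jar, bin and driver stay where they are.

```bash
cat > seg.py <<'E'
from h import *
p,d,K,T=load('top0.png'); P=cloud(d,K,T); h=P[...,2]
print('sheet z',np.median(h[280:320,180:300]))
m=((h>0.009)&(d>0)&(P[...,0]>.2)).astype(np.uint8)
n,l,s,c=cv2.connectedComponentsWithStats(m,connectivity=4)
for i in range(1,n):
    if s[i,4]<60: continue
    k=l==i; q=P[k]; zt=np.percentile(q[:,2],90); q2=q[q[:,2]>zt-.006]
    r=cv2.minAreaRect((q2[:,:2]*1000).astype(np.float32)); print(np.round(c[i]),s[i,4],'ztop',zt.round(4),'xy',np.round(r[0]),'size',np.round(r[1]),'ang',round(r[2],1))
hsv=cv2.cvtColor(p,cv2.COLOR_RGB2HSV); b=((hsv[...,0]>100)&(hsv[...,0]<125)&(hsv[...,1]>150)); b[:,:150]=0
vv,uu=np.nonzero(b); q=np.array([onz(K,T,u,v,.015)[:2] for u,v in zip(uu,vv)]); r=cv2.minAreaRect((q*1000).astype(np.float32)); print('bed',r)
E
python3 seg.py; python3 - <<'E'
from h import *
p=load('top0.png')[0]; q=load('scene0.png')[0]
a=cv2.resize(p[135:210,190:325],None,fx=5.5,fy=5.5,interpolation=cv2.INTER_CUBIC)[:300,:740]
b=cv2.resize(q[220:290,330:400],(290,290),interpolation=cv2.INTER_CUBIC);c=cv2.resize(q[160:290,225:400],(400,290))
o=np.zeros((600,760,3),np.uint8); o[:a.shape[0],:a.shape[1]]=a[:300,:760]; o[305:595,:290]=b;o[305:595,300:700]=c
cv2.imwrite('pics/crop1.png',o[:,:,::-1])
E
```

```text
sheet z 0.0032204166147766777
[145. 150.] 604 ztop 0.0795 xy [670. 297.] size [51. 52.] ang 21.6
[371. 160.] 773 ztop 0.0486 xy [ 646. -294.] size [ 92. 121.] ang 9.6
[ 66. 171.] 2988 ztop 0.0193 xy [621. 517.] size [169. 168.] ang 7.8
[257. 171.] 4899 ztop 0.0292 xy [622.  -4.] size [280.  86.] ang 83.5
[436. 227.] 492 ztop 0.0298 xy [ 452. -458.] size [23. 93.] ang 85.2
[135. 225.] 1360 ztop 0.0242 xy [475. 317.] size [ 59. 153.] ang 16.0
[375. 236.] 1969 ztop 0.0239 xy [ 450. -302.] size [197.  65.] ang 84.0
[237. 236.] 191 ztop 0.0218 xy [447.  51.] size [28. 44.] ang 72.2
[317. 236.] 197 ztop 0.0217 xy [ 448. -155.] size [28. 44.] ang 85.5
[196. 243.] 196 ztop 0.0213 xy [429. 156.] size [44. 28.] ang 19.4
[277. 243.] 188 ztop 0.0219 xy [431. -53.] size [44. 28.] ang 9.8
[374. 295.] 945 ztop 0.0179 xy [ 303. -296.] size [131.  44.] ang 6.4
bed ((621.6787109375, 5.1041717529296875), (296.4002685546875, 118.63446807861328), 83.69345092773438)
```

View pics/crop1.png

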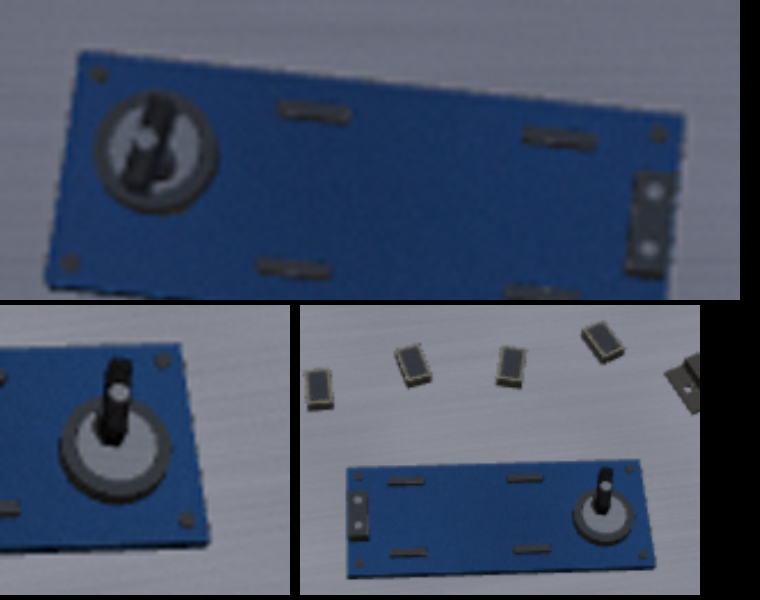

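```bash
python3 - <<'E'
from h import *
ax=np.array([.6325,.103])
for n in('top0.png','scene0.png'):
    p,d,K,T=load(n);P=cloud(d,K,T)
    k=(np.hypot(P[...,0]-ax[0],P[...,1]-ax[1])<.05)
    q=P[k]; print(n,np.percentile(q[:,2],99))
    g=q[q[:,2]>.068][:,:2]; m=g.mean(0); w,V=np.linalg.eigh(np.cov(g.T)); a=np.arctan2(V[1,1],V[0,1])
    print('grip',len(g),m,'ang',a,np.sqrt(w), 'ends',g.min(0),g.max(0))
    c=q[(q[:,2]>.024)&(q[:,2]<.038)][:,:2]; print('disc',cv2.minEnclosingCircle(c.astype(np.float32)))
E
```

```text
top0.png 0.07652821864514223
grip 82 [0.63239237 0.10171199] ang 2.8285988835421043 [0.00346044 0.01246651] ends [0.61264986 0.09123019] [0.65481738 0.11242414]
disc ((0.643197238445282, 0.10499253869056702), 0.030338464304804802)
scene0.png 0.0765922326924969
grip 105 [0.635247   0.10264809] ang 2.8428842384207718 [0.00346508 0.01281867] ends [0.61325458 0.0927038 ] [0.65529085 0.11411135]
disc ((0.6430252194404602, 0.1065412312746048), 0.030900072306394577)
```

```bash
python3 -c "
from h import *
go(.633,.1025,.12,1.265)"
```

```text
shift cm [-58.25 -28.11   8.34] turn [-0.002  0.     0.035]
```

```bash
python3 -m pendant '[1,-58.25,-28.11,0,0,0,0.035, 1,-58.25,-28.11,0,0,0,0.035, 1,-58.25,-28.11,0,0,0,0.035, 1,-58.25,-28.11,0,0,0,0.035, 1,-58.25,-28.11,0,0,0,0.035, 1,-58.25,-28.11,0,0,0,0.035, 1,-58.25,-28.11,0,0,0,0.035, 1,-58.25,-28.11,0,0,0,0.035, 1,-58.25,-28.11,0,0,0,0.035, 1,-58.25,-28.11,0,0,0,0.035, 1,-58.25,-28.11,0,0,0,0.035, 1,-58.25,-28.11,0,0,0,0.035, 1,-58.25,-28.11,0,0,0,0.035, 1,-58.25,-28.11,0,0,0,0.035, 1,-58.25,-28.11,0,0,0,0.035, 1,-58.25,-28.11,8.3,0,0,0.035, 1,-58.25,-28.11,8.3,0,0,0.035, 1,-58.25,-28.11,8.3,0,0,0.035, 1,-58.25,-28.11,8.3,0,0,0.035, 1,-58.25,-28.11,8.3,0,0,0.035]'; python3 -c "
from h import *
st(); go(.633,.1025,.053,1.265); snap('wrist','w1.png')"
```

```text
time_s: 2.1
position: [0.6348, 0.1046, 0.1236]
orientation: [0.002, 0.151, 0.988, 0.001]
force: [-0.1, -0.2, 1.0]
grip_width: 0.999
grip_force: 0.0
t 2.1 p [0.6348 0.1046 0.1236] yaw 1.267 zax [ 0.005  0.001 -1.   ] F [-0.1 -0.2  1. ] T [-0.04 -0.   -0.01] w 0.999 gf 0.0 j [-0.41  0.56  0.35  1.37 -0.2   1.24  1.22]
shift cm [ 0.14 -0.27  7.06] turn [0.003 0.004 0.002]
```

View pics/w1.png

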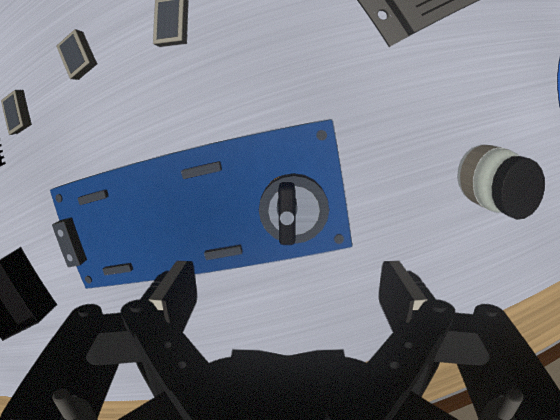

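The bar is centred between the open fingers, at pixel (287,212).

```bash
python3 -m pendant '[1,0.1,-0.25,3.5,0,0,0, 1,0.1,-0.25,7,0,0,0, 1,0.1,-0.25,7,0,0,0, 1,0.1,-0.25,7,0,0,0, 0,0.1,-0.25,7,0,0,0, 0,0.1,-0.25,7,0,0,0, 0,0.1,-0.25,7,0,0,0, 0,0.1,-0.25,7,0,0,0, 0,0.1,-0.25,7,0,0,0, 0,0.1,-0.25,7,0,0,0, 0,0.1,-0.25,7,0,0,0, 0,0.1,-0.25,7,0,0,0, 0,0.1,-0.25,7,0,0,0, 0,0.1,-0.25,7,0,0,0]' >/dev/null; python3 -c "
from h import *
st()"
```

```text
t 3.55 p [0.6315 0.1012 0.0507] yaw 1.265 zax [-0. -0. -1.] F [-0.2  0.9  0.8] T [-0.04 -0.02  0.02] w -0.001 gf 0.0 j [-0.4   0.62  0.34  1.46 -0.22  1.1   1.24]
```

```bash
python3 -c "
from h import *
snap('wrist','w2.png')
p,d,K,T=snap('scene','s2.png')
cv2.imwrite('pics/s2c.png',cv2.resize(p[150:290,290:430],(560,560))[:,:,::-1])"
```

```text
(no output)
```

View pics/w2.png

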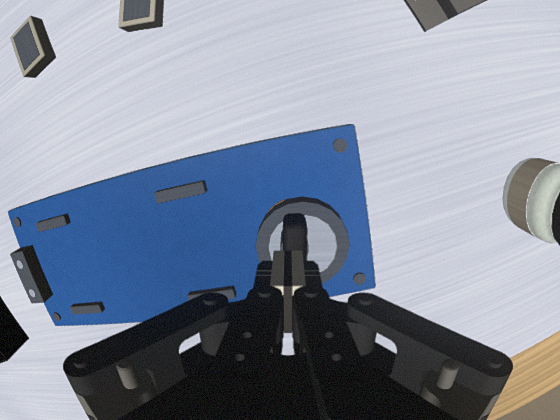

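View pics/s2c.png

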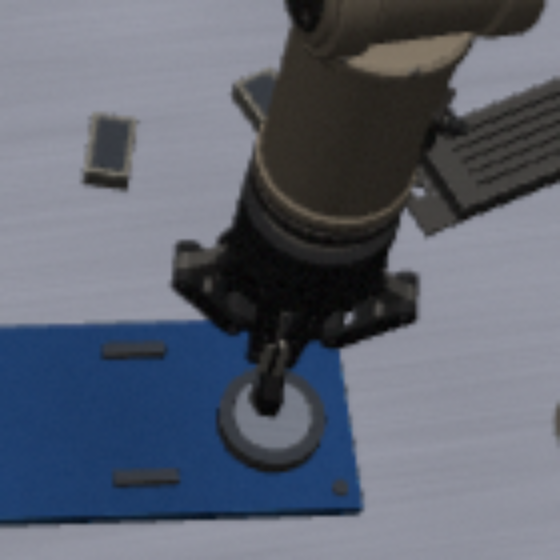

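```bash
python3 -c "
from h import *
p,d,K,T=load('s2.png');P=cloud(d,K,T)
for v in range(228,262,3): print(v,[tuple((P[v,u]*1000).round().astype(int)) for u in (354,357,360,363,366)])
i=eyes.camera_info('wrist'); print(i['K'],np.round(i['pose'],3))
p,d,K,T=load('w2.png')
for u,v in ((293,220),(294,235),(282,262),(298,262),(290,262),(278,285)):
  rr=ray(K,u,v,True); print(u,v,np.round((T[:3,:3]@(rr/rr[2]*d[v,u])+T[:3,3])*1000))
"
```

```text
228 [(np.int64(642), np.int64(81), np.int64(157)), (np.int64(644), np.int64(86), np.int64(160)), (np.int64(623), np.int64(104), np.int64(115)), (np.int64(637), np.int64(103), np.int64(142)), (np.int64(648), np.int64(103), np.int64(162))]
231 [(np.int64(642), np.int64(82), np.int64(144)), (np.int64(644), np.int64(88), np.int64(146)), (np.int64(629), np.int64(103), np.int64(114)), (np.int64(646), np.int64(100), np.int64(146)), (np.int64(649), np.int64(104), np.int64(152))]
234 [(np.int64(639), np.int64(86), np.int64(124)), (np.int64(641), np.int64(92), np.int64(126)), (np.int64(638), np.int64(100), np.int64(118)), (np.int64(645), np.int64(103), np.int64(130)), (np.int64(646), np.int64(109), np.int64(131))]
237 [(np.int64(635), np.int64(90), np.int64(100)), (np.int64(640), np.int64(95), np.int64(109)), (np.int64(642), np.int64(100), np.int64(112)), (np.int64(640), np.int64(108), np.int64(105)), (np.int64(597), np.int64(141), np.int64(11))]
240 [(np.int64(636), np.int64(92), np.int64(88)), (np.int64(642), np.int64(95), np.int64(100)), (np.int64(643), np.int64(101), np.int64(100)), (np.in
[... 1421 characters left out ...]
5), np.int64(34)), (np.int64(657), np.int64(123), np.int64(31))]
261 [(np.int64(659), np.int64(95), np.int64(29)), (np.int64(660), np.int64(101), np.int64(29)), (np.int64(662), np.int64(107), np.int64(32)), (np.int64(664), np.int64(114), np.int64(33)), (np.int64(662), np.int64(122), np.int64(26))]
[[325.1922621    0.         287.4535528 ]
 [  0.         325.1922621  209.44726196]
 [  0.           0.           1.        ]] [[ 0.302  0.916  0.265  0.564]
 [ 0.953 -0.289 -0.085  0.123]
 [-0.001  0.278 -0.96   0.222]
 [ 0.     0.     0.     1.   ]]
293 220 [612. 111.  69.]
294 235 [617. 109.  76.]
282 262 [620. 103.  96.]
298 262 [622. 109.  96.]
290 262 [621. 106.  96.]
278 285 [619. 102. 116.]
```

```bash
python3 -c "
from h import *
for n in ('scene',):
  p,d,K,T=snap(n,'s3.png');P=cloud(d,K,T)
  for v in range(236,250): print(v,' '.join('%d/%d/%d'%tuple(P[v,u]*1000) for u in range(350,367,2)))
p,d,K,T=load('w2.png')
for v in range(205,290,6):
  print(v,' '.join('%d/%d/%d'%tuple((T[:3,:3]@(ray(K,u,v,True)/ray(K,u,v,True)[2]*d[v,u])+T[:3,3])*1000) for u in range(260,325,8)))
"
```

```text
236 591/103/15 633/85/104 634/89/104 638/91/112 641/95/115 641/99/114 644/102/121 646/105/122 646/110/121
237 592/103/14 634/86/100 635/90/100 638/92/107 641/95/112 643/99/114 639/105/105 640/109/106 598/139/15
238 594/103/11 634/86/96 636/90/98 639/93/103 640/96/105 641/101/105 639/106/100 640/110/100 600/139/14
239 598/101/15 633/88/88 634/91/90 639/93/99 641/97/101 641/102/99 639/107/95 640/111/96 602/139/12
240 599/101/11 634/88/85 635/92/86 641/93/97 641/97/97 643/101/99 640/108/91 604/133/12 606/137/14
241 604/100/16 603/105/13 638/91/88 640/94/91 642/98/93 643/102/94 639/109/85 608/132/16 607/137/11
242 605/100/14 614/100/31 640/90/87 640/95/86 640/99/85 641/103/86 608/128/12 609/132/13 610/136/14
243 614/96/28 617/99/33 628/98/56 641/95/83 641/100/82 638/106/73 619/122/30 612/131/14 613/136/14
244 616/95/27 617/100/28 629/98/52 640/96/76 641/101/76 640/106/72 620/122/28 622/126/30 614/136/11
245 620/94/30 620/99/30 631/98/52 641/96/74 642/101/73 643/105/75 623/121/29 623/126/26 625/130/30
246 622/94/30 624/97/32 634/97/53 644/96/73 643/101/70 646/104/76 627/120/33 626/125/28 
[... 1139 characters left out ...]
 620/103/85 621/106/85 622/110/85 647/110/31 648/115/32 650/119/32
259 642/79/31 644/84/31 619/99/91 620/103/91 621/106/92 622/110/91 651/109/32 652/113/33 654/118/31
265 620/92/90 621/95/91 619/100/99 619/103/99 620/107/99 621/110/99 626/112/91 627/116/91 658/117/32
271 620/92/97 621/96/98 618/100/105 619/103/104 620/106/104 621/109/104 626/112/96 627/115/97 663/116/30
277 621/92/101 622/96/101 619/100/109 620/103/109 620/106/110 621/109/109 627/111/101 628/115/102 667/115/32
283 621/93/106 622/96/106 619/100/114 620/103/114 621/106/113 621/109/115 627/111/106 627/114/107 681/113/14
289 615/96/123 615/99/124 617/101/121 621/103/116 622/106/116 620/109/120 619/112/123 620/115/123 623/117/120
```

The scene and wrist depth agree that the shut fingertips stand at about z = 80 mm, above the 75 mm bar top, while the reading says 51 mm. The real tips are about 28 mm higher than read, so I open, go lower and close again.

```bash
python3 -m pendant '[1,0,0.1,0,0,0,0, 1,0,0.1,0,0,0,0, 1,0,0.1,0,0,0,0, 1,0,0.1,0,0,0,0, 1,0,0.1,0,0,0,0, 1,0,0.1,0,0,0,0, 1,0,0.1,1.2,0,0,0, 1,0,0.1,2.4,0,0,0, 0,0,0.1,2.4,0,0,0, 0,0,0.1,2.4,0,0,0, 0,0,0.1,2.4,0,0,0, 0,0,0.1,2.4,0,0,0, 0,0,0.1,2.4,0,0,0, 0,0,0.1,2.4,0,0,0, 0,0,0.1,2.4,0,0,0, 0,0,0.1,2.4,0,0,0]' >/dev/null; python3 -c "
from h import *
st()
p,d,K,T=snap('wrist','w3.png')
for v in range(217,290,6):
  print(v,' '.join('%d/%d/%d'%tuple((T[:3,:3]@(ray(K,u,v,True)/ray(K,u,v,True)[2]*d[v,u])+T[:3,3])*1000) for u in range(260,325,8)))
"
```

```text
t 5.3 p [0.633  0.1046 0.0275] yaw 1.267 zax [ 0.003  0.003 -1.   ] F [2.7 5.  2.2] T [ 0.91 -0.45  0.18] w 0.127 gf 60.6976318359375 j [-0.4   0.65  0.33  1.48 -0.23  1.05  1.25]
217 615/93/15 614/99/24 613/104/30 614/108/31 615/112/32 617/116/32 618/120/31 620/125/31 564/125/198
223 616/93/24 615/99/31 616/103/32 617/107/32 619/111/31 620/115/32 621/120/32 623/124/31 624/128/31
229 617/94/32 618/98/32 619/102/31 611/109/59 612/113/60 623/114/31 624/119/32 626/123/31 627/127/32
235 620/92/31 621/97/31 611/106/65 611/109/67 612/113/67 615/116/62 627/118/33 629/122/31 630/126/32
241 623/91/32 625/96/32 611/106/71 612/109/73 613/112/72 614/116/73 631/117/32 633/121/31 634/125/32
247 627/90/32 628/95/32 612/106/74 613/109/75 614/112/75 615/115/75 634/116/32 636/120/32 638/124/31
253 630/89/31 619/99/61 615/105/74 615/108/76 617/111/74 618/114/76 624/117/62 639/119/33 641/123/32
259 618/96/70 619/100/69 618/104/75 618/107/76 619/110/75 620/114/75 624/116/69 643/118/32 644/122/32
265 618/97/75 619/100/76 621/103/73 620/107/76 622/110/75 623/113/74 624/116/75 625/119/76 630/122/68
271 618/97/82 618/101/82 623/102/75 624/105/74 625/109/76 626/112/74 624/116/81 625/119/80 630/121/73
277 618/97/86 619/100/86 626/101/74 626/105/76 628/108/75 629/111/74 624/115/86 624/118/87 629/121/80
283 618/98/91 619/101/91 629/100/75 628/104/77 630/107/76 632/110/74 623/115/92 625/118/91 629/121/85
289 618/99/97 620/101/93 632/99/74 632/103/76 632/106/77 634/109/75 626/114/92 623/118/98 624/120/98
```

```bash
python3 -m pendant '[0,0,0,0,0,0,-0.13, 0,0,0,0,0,0,-0.27, 0,0,0,0,0,0,-0.4, 0,0,0,0,0,0,-0.53, 0,0,0,0,0,0,-0.67, 0,0,0,0,0,0,-0.8, 0,0,0,0,0,0,-0.92, 0,0,0,0,0,0,-0.95, 0,0,0,0,0,0,-0.95, 0,0,0,0,0,0,-0.95, 0,0,0,0,0,0,-0.95]'; python3 -m pendant '[1,0,0,0,0,0,0, 1,0,0,0,0,0,0, 1,0,0,0,0,0,0, 1,0,0,0,0,0,0, 1,0,0,0,0,0,0, 1,0,0,0,0,0,0, 1,0,0,0,0,0,0, 1,0,0,-4,0,0,0, 1,0,0,-8,0,0,0, 1,0,0,-12,0,0,0, 1,0,0,-15,0,0,0, 1,0,0,-15,0,0,0, 1,0,0,-15,0,0,0]' >/dev/null; python3 -c "
from h import *
st(); p,r=tcp()
ph=np.deg2rad(84-180) 
go(.450,-.302,.25,np.deg2rad(84-90))"
```

```text
time_s: 6.45
position: [0.6331, 0.104, 0.0275]
orientation: [0.002, -0.317, 0.948, 0.001]
force: [3.3, 3.9, 0.6]
grip_width: 0.126
grip_force: 60.7
t 7.75 p [0.6322 0.1023 0.1776] yaw 2.215 zax [ 0.002  0.    -1.   ] F [ 0.3 -0.1 -1.4] T [ 0.03 -0.01  0.02] w 0.998 gf 0.0 j [-0.26  0.51  0.12  1.29 -0.06  1.35  2.07]
shift cm [ 38.84 -21.38  -7.29] turn [-0.001  0.001 -0.822]
```

```bash
python3 - <<'E'
s=open('h.py').read()
i=s.index('def go');j=s.index('def st')
s=s[:i]+'''def go(x,y,z,yaw):
    """shift(cm)/turn in tool axes to reach TCP xyz, tool down, tool y at yaw (mod pi, chosen near the azimuth)"""
    p,r=tcp(); M=r.as_matrix(); az=np.arctan2(y,x)
    yaw=az+(yaw-az+np.pi/2)%np.pi-np.pi/2
    yn=np.arctan2(M[1,1],M[0,1]); t=-(yaw-yn)
    print('shift cm',np.round(M.T@(np.array([x,y,z])-p)*100,2),'turn',round(t,3),'or',round((t+np.pi)%(2*np.pi)-np.pi,3),'tilt fix',np.round(np.cross(M[:,2],[0,0,-1])@M,3),'yaw',yaw)
def wcloud(f=None):
    p,d,K,T=snap('wrist',f); v,u=np.mgrid[:d.shape[0],:d.shape[1]]
    a=np.stack([(u-K[0,2])/K[0,0],(v-K[1,2])/K[1,1]],-1); r=np.linalg.norm(a,axis=-1,keepdims=True)+1e-12
    c=np.concatenate([np.tan(np.minimum(r,1.5))*a/r,np.ones_like(r)],-1)*d[...,None]
    P=c@T[:3,:3].T+T[:3,3]; P[d<=0]=9; return p,P
'''+s[j:]
open('h.py','w').write(s)
E
python3 -c "
from h import *
go(.450,-.302,.15,-.105)"
```

```text
shift cm [ 38.86 -21.38   2.71] turn 2.32 or 2.32 tilt fix [-0.001  0.002 -0.   ] yaw -0.10499999999999976
```

```bash
python3 -m pendant '[0.87,38.8,-21.4,2.7,0,0,2.32, 0.87,38.8,-21.4,2.7,0,0,2.32, 0.87,38.8,-21.4,2.7,0,0,2.32, 0.87,38.8,-21.4,2.7,0,0,2.32, 0.87,38.8,-21.4,2.7,0,0,2.32, 0.87,38.8,-21.4,2.7,0,0,2.32, 0.87,38.8,-21.4,2.7,0,0,2.32, 0.87,38.8,-21.4,2.7,0,0,2.32, 0.87,38.8,-21.4,2.7,0,0,2.32, 0.87,38.8,-21.4,2.7,0,0,2.32, 0.87,38.8,-21.4,2.7,0,0,2.32, 0.87,38.8,-21.4,2.7,0,0,2.32, 0.87,38.8,-21.4,2.7,0,0,2.32, 0.87,38.8,-21.4,2.7,0,0,2.32, 0.87,38.8,-21.4,2.7,0,0,2.32, 0.87,38.8,-21.4,2.7,0,0,2.32, 0.87,38.8,-21.4,2.7,0,0,2.32, 0.87,38.8,-21.4,2.7,0,0,2.32, 0.87,38.8,-21.4,2.7,0,0,2.32]' >/dev/null;  python3 - <<'E'
from h import *
st(); t,r=tcp(); p,P=wcloud('w4.png')
Q=(P-t)@r.as_matrix()
k=(abs(Q[...,0])<.03)&(abs(Q[...,1])<.065)&(P[...,2]>.045)&(P[...,2]<1)
for s in(-1,1):
    q=Q[k&(Q[...,1]*s>0)]; z=np.percentile(q[:,2],99.5); m=q[q[:,2]>z-.006]; print('tip z',z,'y',m[:,1].min(),m[:,1].max(),'x',m[:,0].min(),m[:,0].max())
k=(P[...,2]>.018)&(P[...,2]<.027)&(abs(P[...,0]-.45)<.12)&(abs(P[...,1]+.302)<.13)
n,l,s_,c=cv2.connectedComponentsWithStats(k.astype(np.uint8)); i=1+np.argmax(s_[1:,4]); q=P[l==i]
print(cv2.minAreaRect((q[:,:2]*1000).astype(np.float32)),np.median(q[:,2]))
E
```

```text
t 9.65 p [ 0.4497 -0.3016  0.1491] yaw -0.104 zax [-0.001  0.001 -1.   ] F [ 0.5 -0.3 -0.6] T [-0.03  0.05 -0.03] w 0.867 gf 0.0 j [ 0.02  0.39  0.72  1.64 -0.27  1.21  0.7 ]
tip z -0.04232774822744158 y -0.050865250909000494 -0.03695101503935099 x -0.010891106721931873 0.012360593860663602
tip z -0.042363757217092145 y 0.03612615568430626 0.05005614052234262 x -0.011168358970127516 0.012253772991750438
((448.6385498046875, -299.50933837890625), (197.26722717285156, 64.88719177246094), 84.06147766113281) 0.02225232697061086
```

View pics/w4.png

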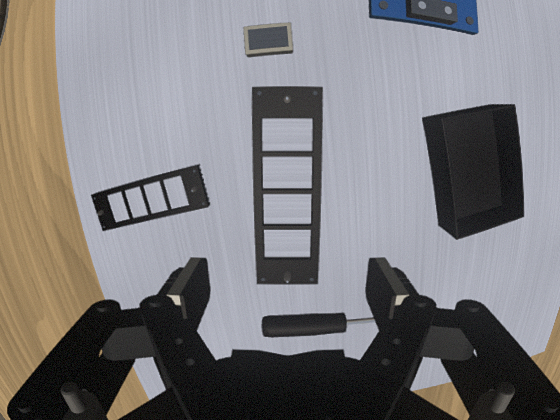

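```bash
python3 -m pendant '[0.87,0.2,-0.1,5,0,0,0, 0.87,0.2,-0.1,10,0,0,0, 0.87,0.2,-0.1,14,0,0,0, 0.87,0.2,-0.1,16,0,0,0, 0.87,0.2,-0.1,17.5,0,0,0, 0.87,0.2,-0.1,18.1,0,0,0, 0.87,0.2,-0.1,18.1,0,0,0, 0,0.2,-0.1,18.1,0,0,0, 0,0.2,-0.1,18.1,0,0,0, 0,0.2,-0.1,18.1,0,0,0, 0,0.2,-0.1,18.1,0,0,0, 0,0.2,-0.1,18.1,0,0,0, 0,0.2,-0.1,18.1,0,0,0]';  python3 - <<'E'
from h import *
st(); t,r=tcp(); p,P=wcloud()
Q=(P-t)@r.as_matrix()
k=(abs(Q[...,0]+.0115)<.004)&(abs(Q[...,1])<.065)&(abs(Q[...,1])>.0335)&(P[...,2]<1)
for s in(-1,1):
    q=Q[k&(Q[...,1]*s>0)]; print('fingers zmax sorted',np.round(np.sort(q[:,2])[-40::6],4))
E
```

```text
time_s: 11.0
position: [0.4506, -0.3009, -0.0298]
orientation: [0.002, 0.743, 0.669, 0.0]
force: [0.1, 0.4, 5.9]
grip_width: 0.73
grip_force: 70.4
t 11.0 p [ 0.4506 -0.3009 -0.0298] yaw -0.105 zax [ 0.003 -0.002 -1.   ] F [0.1 0.4 5.9] T [ 0.05  0.35 -0.06] w 0.73 gf 70.37868618965149 j [ 0.11  0.61  0.61  1.83 -0.45  0.85  0.84]
fingers zmax sorted [-0.0335 -0.0335 -0.0334 -0.0333 -0.0332 -0.033  -0.0329]
fingers zmax sorted [-0.033  -0.033  -0.0329 -0.0328 -0.0326 -0.0324 -0.0323]
```

```bash
python3 -m pendant '[0,0,0,-2,0,0,0, 0,0,0,-6,0,0,0, 0,0,0,-10,0,0,0, 0,0,0,-14,0,0,0, 0,0,0,-14,0,0,0, 0,0,0,-14,0,0,0]' >/dev/null;  python3 - <<'E'
from h import *
st(); t,r=tcp(); p,P=wcloud('w5.png')
Q=(P-t)@r.as_matrix()
zr=np.median(Q[(abs(Q[...,0])<.09)&(abs(Q[...,1])<.03)&(P[...,2]>.1)&(P[...,2]<.2)][:,2]); print('rim/tool z',zr)
k=(abs(Q[...,2]-zr)<.02)&(abs(Q[...,0])<.12)&(abs(Q[...,1])<.0335)
q=Q[k];print(np.percentile(q[:,2],[2,20,50,80,98]))
k&=abs(Q[...,2]-np.percentile(q[:,2],20))<.004
q=Q[k]; print('x range',q[:,0].min(),q[:,0].max(),np.percentile(q[:,0],[1,99]))
# fixture from w1
p,d,K,T=load('w1.png'); v,u=np.mgrid[:420,:560]; a=np.stack([(u-K[0,2])/K[0,0],(v-K[1,2])/K[1,1]],-1); rr=np.linalg.norm(a,axis=-1,keepdims=True)+1e-9
P=(np.concatenate([np.tan(rr)*a/rr,np.ones_like(rr)],-1)*d[...,None])@T[:3,:3].T+T[:3,3]
for lo,hi,nm in((.0195,.025,'guide'),(.0285,.034,'stop')):
    k=((P[...,2]>lo)&(P[...,2]<hi)&(abs(P[...,0]-.62)<.08)&(abs(P[...,1])<.17)).astype(np.uint8)
    n,l,s,c=cv2.connectedComponentsWithStats(k)
    for i in range(1,n):
        if s[i,4]>25: print(nm,s[i,4],cv2.minAreaRect((P[l==i][:,:2]*1000).astype(np.float32)))
hsv=cv2.cvtColor(p,cv2.COLOR_RGB2HSV); b=(hsv[...,0]>100)&(hsv[...,0]<125)&(hsv[...,1]>150)&(abs(P[...,1])<.2)&(P[...,2]>.0115); print(cv2.minAreaRect((P[b][:,:2]*1000).astype(np.float32)))
E
```

```text
t 11.65 p [ 0.4493 -0.2993  0.1087] yaw -0.105 zax [ 0.001  0.001 -1.   ] F [ 0.  -0.5 -3.2] T [ 0.06 -0.   -0.01] w 0.736 gf 69.25498455762863 j [ 0.03  0.43  0.71  1.7  -0.31  1.13  0.72]
rim/tool z -0.0485786886588488
[-0.05925958 -0.0527169  -0.05126994 -0.047674   -0.04674998]
x range -0.038211455245883694 0.09966958779835494 [-0.03252083  0.09873151]
guide 378 ((585.9490356445312, 41.05535125732422), (36.05141830444336, 8.509191513061523), 83.47457885742188)
guide 48 ((615.3031616210938, 107.45655822753906), (5.732499122619629, 35.17200469970703), 1.193511962890625)
guide 245 ((572.7606811523438, -77.67265319824219), (37.42068099975586, 8.464353561401367), 84.0705795288086)
guide 161 ((605.4536743164062, -120.94109344482422), (52.58140182495117, 17.127872467041016), 11.56452751159668)
guide 329 ((664.0462036132812, 32.33318328857422), (35.4968147277832, 8.395723342895508), 84.4386978149414)
guide 223 ((651.06640625, -86.28223419189453), (36.08422088623047, 8.711758613586426), 84.96405029296875)
stop 2708 ((641.8172607421875, 108.3897476196289), (59.50504684448242, 58.39190673828125), 58.58772277832031)
stop 679 ((606.72705078125, -129.6502227783203), (21.37445068359375, 50.481300354003906), 83.60563659667969)
((618.2086181640625, 16.458282470703125), (316.1042175292969, 127.7840805053711), 83.6524658203125)
```

```bash
python3 -c "
from h import *
go(.6188,-.0208,.10,-.111)"
```

```text
shift cm [29.39 14.06  0.75] turn 0.006 or 0.006 tilt fix [-0.003 -0.002  0.   ] yaw -0.11099999999999999
```

```bash
python3 -m pendant '[0,6,3,0,0,0,0, 0,10,5,0,0,0,0, 0,14,7,0,0,0,0, 0,18,9,0,0,0,0, 0,22,11,0,0,0,0, 0,26,13,0,0,0,0.006, 0,29.4,14.05,0.7,0,0,0.006, 0,29.4,14.05,0.7,0,0,0.006, 0,29.4,14.05,0.7,0,0,0.006, 0,29.4,14.05,4,0,0,0.006, 0,29.4,14.05,7,0,0,0.006, 0,29.4,14.05,9,0,0,0.006, 0,29.4,14.05,9,0,0,0.006, 0,29.4,14.05,9,0,0,0.006]' >/dev/null;  python3 - <<'E'
from h import *
st(); go(.6188,-.0208,-.012,-.111)
t,r=tcp(); p,P=wcloud('w6.png'); c=np.concatenate([p[:,:,::-1]],1); cv2.imwrite('pics/w6.png',c)
E
```

```text
t 13.1 p [ 0.6188 -0.024   0.0182] yaw -0.113 zax [-0.002 -0.001 -1.   ] F [ 0.4 -0.1 -3.8] T [ 0.01 -0.09  0.01] w 0.735 gf 74.54452514648438 j [-0.37  0.67  0.58  1.56 -0.4   1.04  0.21]
shift cm [ 0.32 -0.03  3.01] turn -0.002 or -0.002 tilt fix [-0.002  0.001 -0.   ] yaw -0.11099999999999999
```

View pics/w6.png

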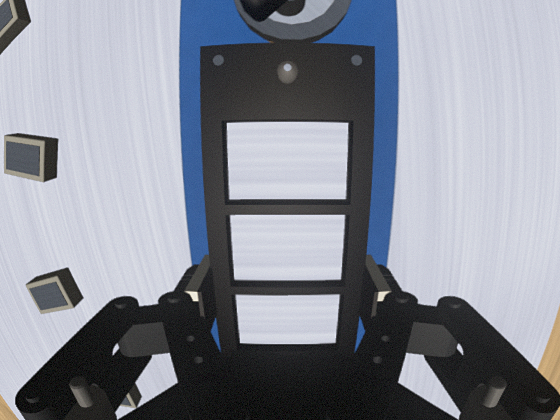

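```bash
python3 -m pendant '[0,0.3,0,0,0,0,0, 0,0.3,0,1,0,0,0, 0,0.3,0,2,0,0,0, 0,0.3,0,2.6,0,0,0, 0,0.3,0,3,0,0,0, 0,0.3,0,3.2,0,0,0, 0,0.3,0,3.2,0,0,0]';  python3 - <<'E'
from h import *
st(); go(.6188,-.0208,-.0175,-.111)
p,d,K,T=snap('top'); P=cloud(d,K,T)
k=(abs(P[...,0]-.62)<.09)&(abs(P[...,1]+.03)<.11)
p,d,K,T=snap('scene','s6.png'); P=cloud(d,K,T)
m=(P[...,2]>.03)&(P[...,2]<.042)&(P[...,1]>.03)&(P[...,1]<.09)&(abs(P[...,0]-.63)<.045)
q=P[m]; print(len(q),np.median(q[:,2]),cv2.minAreaRect((q[:,:2]*1000).astype(np.float32)))
E
```

```text
time_s: 13.85
position: [0.62, -0.0193, -0.0137]
orientation: [-0.0, 0.745, 0.667, -0.0]
force: [-0.1, -0.5, -3.6]
grip_width: 0.734
grip_force: 74.7
t 13.85 p [ 0.62   -0.0193 -0.0137] yaw -0.111 zax [-0.001 -0.    -1.   ] F [-0.1 -0.5 -3.6] T [-0.   -0.   -0.04] w 0.734 gf 74.73837375640869 j [-0.37  0.7   0.56  1.58 -0.43  0.98  0.22]
shift cm [-0.16 -0.1   0.38] turn -0.0 or -0.0 tilt fix [-0.001  0.    -0.   ] yaw -0.11099999999999999
596 0.0365773300850023 ((627.888671875, 59.77821350097656), (60.10633850097656, 67.91452026367188), 89.12271118164062)
```

```bash
python3 -m pendant '[0,-0.05,0,0.15,0,0,0, 0,-0.05,0,0.3,0,0,0, 0,-0.05,0,0.3,0,0,0]'; python3 -m pendant '[0.87,0,0,0,0,0,0, 0.87,0,0,0,0,0,0, 0.87,0,0,0,0,0,0, 0.87,0,0,0,0,0,0, 0.87,0,0,-3,0,0,0, 0.87,0,0,-8,0,0,0, 0.87,0,0,-13,0,0,0, 0.87,0,0,-18,0,0,0, 0.87,0,0,-18,0,0,0, 0.87,0,0,-18,0,0,0]';  python3 - <<'E'
from h import *
st(); p,P=wcloud('w7.png')
k=((P[...,2]>.029)&(P[...,2]<.041)&(abs(P[...,0]-.62)<.05)&(P[...,1]>-.13)&(P[...,1]<.085))
n,l,s,c=cv2.connectedComponentsWithStats(k.astype(np.uint8)); 
for i in range(1,n):
    if s[i,4]>200: q=P[l==i]; print(s[i,4],cv2.minAreaRect((q[:,:2]*1000).astype(np.float32)),np.median(q[:,2]))
go(.633,.1045,.12,1.265+.95)
E
```

```text
time_s: 14.25
position: [0.6199, -0.0197, -0.0164]
orientation: [-0.0, 0.745, 0.667, -0.0]
force: [-0.2, 0.9, -3.5]
grip_width: 0.734
grip_force: 74.7
time_s: 15.25
position: [0.6213, -0.02, 0.1657]
orientation: [0.001, 0.745, 0.667, 0.002]
force: [0.1, 0.4, -1.0]
grip_width: 0.871
grip_force: 0.0
t 15.25 p [ 0.6213 -0.02    0.1657] yaw -0.111 zax [ 0.004  0.    -1.   ] F [ 0.1  0.4 -1. ] T [-0.02  0.   -0.01] w 0.871 gf 0.0 j [-0.41  0.53  0.65  1.38 -0.32  1.33  0.14]
12448 ((619.31103515625, -18.821250915527344), (196.61561584472656, 64.78053283691406), 83.60567474365234) 0.03351145454322613
410 ((607.4334106445312, -124.51592254638672), (11.826825141906738, 50.85441589355469), 88.08927917480469) 0.03174537662187585
shift cm [12.47 -0.06  4.36] turn 0.816 or 0.816 tilt fix [-0.    -0.001  0.   ] yaw -0.9265926535897934
```

View pics/w7.png

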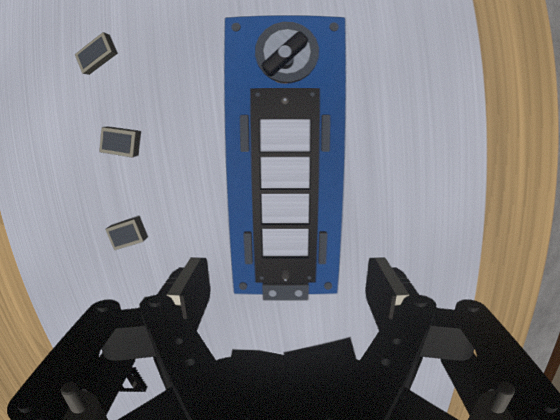

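```bash
python3 -m pendant '[1,12.4,0,4.4,0,0,-2.326, 1,12.4,0,4.4,0,0,-2.326, 1,12.4,0,4.4,0,0,-2.326, 1,12.4,0,4.4,0,0,-2.326, 1,12.4,0,4.4,0,0,-2.326, 1,12.4,0,4.4,0,0,-2.326, 1,12.4,0,4.4,0,0,-2.326, 1,12.4,0,4.4,0,0,-2.326, 1,12.4,0,4.4,0,0,-2.326, 1,12.4,0,4.4,0,0,-2.326, 1,12.4,0,4.4,0,0,-2.326, 1,12.4,0,4.4,0,0,-2.326, 1,12.4,0,4.4,0,0,-2.326, 1,12.4,0,4.4,0,0,-2.326, 1,12.4,0,4.4,0,0,-2.326, 1,12.4,0,4.4,0,0,-2.326, 1,12.4,0,4.4,0,0,-2.326, 1,12.4,0,4.4,0,0,-2.326, 1,12.4,0,4.4,0,0,-2.326]' >/dev/null; python3 -c "
from h import *
st(); go(.633,.104,.0275,2.215)"
```

```text
t 17.2 p [0.6332 0.1035 0.1186] yaw 2.214 zax [-0.002 -0.    -1.   ] F [ 0.1 -0.   1. ] T [-0.01  0.    0.04] w 1.0 gf 0.0 j [-0.25  0.55  0.1   1.37 -0.05  1.23  2.06]
shift cm [-0.03  0.04  9.11] turn 3.141 or 3.141 tilt fix [ 0.001 -0.002 -0.   ] yaw -0.926592653589793
```

```bash
python3 -m pendant '[1,0,0,4,0,0,0, 1,0,0,8,0,0,0, 1,0,0,9.1,0,0,0, 1,0,0,9.1,0,0,0, 0,0,0,9.1,0,0,0, 0,0,0,9.1,0,0,0, 0,0,0,9.1,0,0,0, 0,0,0,9.1,0,0,0, 0,0,0,9.1,0,0,0, 0,0,0,9.1,0,0,0, 0,0,0,9.1,0,0,0]'; python3 -m pendant '[0,0,0,0,0,0,0.13, 0,0,0,0,0,0,0.27, 0,0,0,0,0,0,0.4, 0,0,0,0,0,0,0.53, 0,0,0,0,0,0,0.67, 0,0,0,0,0,0,0.8, 0,0,0,0,0,0,0.93, 0,0,0,0,0,0,1.06, 0,0,0,0,0,0,1.2, 0,0,0,0,0,0,1.3, 0,0,0,0,0,0,1.3, 0,0,0,0,0,0,1.3]'; python3 -c "
from h import *
st()"
```

```text
time_s: 18.3
position: [0.6338, 0.1045, 0.0297]
orientation: [0.0, -0.317, 0.948, 0.001]
force: [-3.3, 1.8, 5.8]
grip_width: 0.125
grip_force: 60.7
time_s: 19.5
position: [0.6337, 0.1044, 0.0297]
orientation: [-0.0, 0.322, 0.947, 0.0]
force: [-3.5, 0.4, 5.7]
grip_width: 0.127
grip_force: 60.8
t 19.5 p [0.6337 0.1044 0.0297] yaw 0.915 zax [-0.     0.001 -1.   ] F [-3.5  0.4  5.7] T [ 0.12  0.6  -0.15] w 0.127 gf 60.77173590660095 j [-0.44  0.66  0.4   1.47 -0.27  1.07  0.93]
```

```bash
python3 -m pendant '[0,0,0,0,0,0,0.1, 0,0,0,0,0,0,0.2, 0,0,0,0,0,0,0.3, 0,0,0,0,0,0,0.38, 0,0,0,0,0,0,0.45, 0,0,0,0,0,0,0.45, 0,0,0,0,0,0,0.45, 0,0,0,0,0,0,0.45]'; python3 -c "
from h import *
st()"; python3 -m pendant '[1,0,0,0,0,0,0, 1,0,0,0,0,0,0, 1,0,0,0,0,0,0, 1,0,0,0,0,0,0, 1,0,0,0,0,0,0, 1,0,0,0,0,0,0, 1,0,0,-4,0,0,0, 1,0,0,-8,0,0,0, 1,0,0,-12,0,0,0, 1,0,0,-16,0,0,0, 1,0,0,-20,0,0,0, 1,0,0,-20,0,0,0, 1,0,0,-20,0,0,0]';  python3 - <<'E'
from h import *
st(); p,P=wcloud('w8.png')
g=P[(P[...,2]>.069)&(P[...,2]<.08)&(np.hypot(P[...,0]-.633,P[...,1]-.104)<.03)][:,:2]
m=g.mean(0); w,V=np.linalg.eigh(np.cov(g.T)); a=np.arctan2(V[1,1],V[0,1])
for a in (a,a+np.pi,a-np.pi): print('grip',len(g),m,'ang',a,'q',.95-(a+.1107))
k=(P[...,2]>.025)&(P[...,2]<.038)&(np.hypot(P[...,0]-.633,P[...,1]-.104)<.045)&(P[...,1]>.08)
k=((P[...,2]>.029)&(P[...,2]<.041)&(abs(P[...,0]-.62)<.05)&(P[...,1]>-.15)&(P[...,1]<.066))
n,l,s,c=cv2.connectedComponentsWithStats(k.astype(np.uint8)); 
for i in range(1,n):
    if s[i,4]>200: q=P[l==i]; print(s[i,4],cv2.minAreaRect((q[:,:2]*1000).astype(np.float32)),np.median(q[:,2]))
snap('top','top2.png')
E
```

```text
time_s: 20.3
position: [0.6337, 0.1044, 0.0297]
orientation: [-0.0, 0.524, 0.852, 0.0]
force: [-2.8, 0.4, 5.8]
grip_width: 0.125
grip_force: 61.1
t 20.3 p [0.6337 0.1044 0.0297] yaw 0.468 zax [-0.     0.001 -1.   ] F [-2.8  0.4  5.8] T [0.05 0.53 0.59] w 0.125 gf 61.093997955322266 j [-0.51  0.68  0.5   1.48 -0.35  1.08  0.54]
time_s: 21.6
position: [0.6346, 0.1034, 0.2299]
orientation: [0.001, 0.525, 0.851, 0.001]
force: [-0.0, 0.5, 0.0]
grip_width: 0.999
grip_force: 0.0
t 21.6 p [0.6346 0.1034 0.2299] yaw 0.465 zax [ 0.003  0.    -1.   ] F [-0.   0.5  0. ] T [-0.01  0.06  0.03] w 0.999 gf 0.0 j [-0.52  0.53  0.56  1.19 -0.28  1.48  0.47]
grip 485 [0.63229759 0.10590888] ang 2.153851175912931 q -1.314551175912931
grip 485 [0.63229759 0.10590888] ang 5.295443829502724 q -4.456143829502723
grip 485 [0.63229759 0.10590888] ang -0.9877414776768623 q 1.8270414776768622
6201 ((617.3984375, -35.96128845214844), (209.91604614257812, 65.01842498779297), 84.76416778564453) 0.03199399015382176
```

View pics/w8.png

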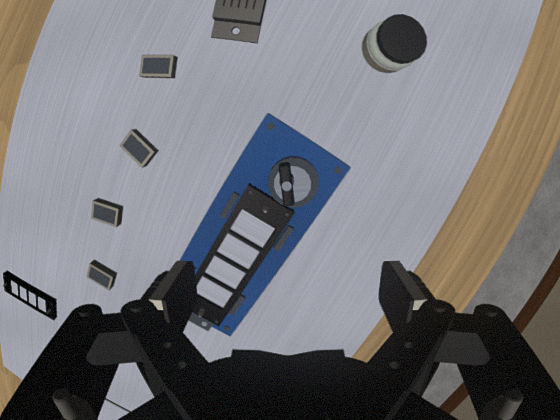

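The clamp reads about 1.83 rad from the bar's direction and the wrist moment agrees. I add a little more for margin.

```bash
python3 -m pendant '[1,0,0,5,0,0,-0.1, 1,0,0,10,0,0,-0.1, 1,0,0,15,0,0,-0.1, 1,0,0,19,0,0,-0.1, 1,0,0,20,0,0,-0.1, 1,0,0,20,0,0,-0.1, 0,0,0,20,0,0,-0.1, 0,0,0,20,0,0,-0.1, 0,0,0,20,0,0,-0.1, 0,0,0,20,0,0,-0.1, 0,0,0,20,0,0,-0.1, 0,0,0,20,0,0,-0.1, 0,0,0,20,0,0,-0.1, 0,0,0,20,0,0,0, 0,0,0,20,0,0,0.1, 0,0,0,20,0,0,0.18, 0,0,0,20,0,0,0.18, 0,0,0,20,0,0,0.18, 0,0,0,20,0,0,0.18]'; python3 -c "
from h import *
st()"; python3 -m pendant '[1,0,0,0,0,0,0, 1,0,0,0,0,0,0, 1,0,0,0,0,0,0, 1,0,0,0,0,0,0, 1,0,0,0,0,0,0, 1,0,0,0,0,0,0, 1,0,0,-4,0,0,0, 1,0,0,-8,0,0,0, 1,0,0,-12,0,0,0, 1,0,0,-16,0,0,0, 1,0,0,-20,0,0,0, 1,0,0,-20,0,0,0, 1,0,0,-20,0,0,0]' >/dev/null;  cat > seg2.py <<'E'
from h import *
p,P=wcloud('w9.png')
g=P[(P[...,2]>.069)&(P[...,2]<.08)&(np.hypot(P[...,0]-.633,P[...,1]-.104)<.03)][:,:2]
m=g.mean(0); w,V=np.linalg.eigh(np.cov(g.T)); a=np.arctan2(V[1,1],V[0,1]); a=a-np.pi if a>.95 else a
print('grip',m,'q',.95-(a+.1107))
z=((P[...,2]>.0145)&(P[...,2]<.024)).astype(np.uint8)
n,l,s,c=cv2.connectedComponentsWithStats(z,connectivity=4)
for i in range(1,n):
    if s[i,4]>100:
        q=P[l==i]; r=cv2.minAreaRect((q[:,:2]*1000).astype(np.float32))
        if 20<min(r[1])<35 and max(r[1])<60: print('brick',np.round(r[0],1),np.round(r[1],1),round(r[2],1),np.median(q[:,2]).round(4))
k=((P[...,2]>.031)&(P[...,2]<.041)&(abs(P[...,0]-.62)<.05)&(P[...,1]>-.118)&(P[...,1]<.066))
n,l,s,c=cv2.connectedComponentsWithStats(k.astype(np.uint8)); i=1+np.argmax(s[1:,4]); q=P[l==i]; print('housing',cv2.minAreaRect((q[:,:2]*1000).astype(np.float32)),np.median(q[:,2]))
E
python3 seg2.py; python3 -c "
from h import *
st()"
```

```text
time_s: 23.6
position: [0.6342, 0.1037, 0.0298]
orientation: [0.001, 0.597, 0.802, -0.0]
force: [-1.6, -1.4, 5.5]
grip_width: 0.125
grip_force: 78.5
t 23.6 p [0.6342 0.1037 0.0298] yaw 0.291 zax [ 0.001 -0.001 -1.   ] F [-1.6 -1.4  5.5] T [-0.21  0.45  1.57] w 0.125 gf 78.50539304316044 j [-0.54  0.69  0.55  1.48 -0.38  1.09  0.38]
grip [0.63260663 0.10586038] q 1.8655301274965088
brick [428.4 159.6] [44.3 28.6] 20.1 0.02
brick [446.9  54.5] [29.  44.8] 72.3 0.0202
brick [430.2 -49.4] [45.6 29.3] 10.3 0.0201
brick [ 440.3 -153.1] [30.9 32.1] 86.3 0.0201
housing ((618.5964965820312, -25.984237670898438), (190.2951202392578, 65.11566162109375), 84.19985961914062) 0.03483388756640393
t 24.95 p [0.6335 0.1036 0.2281] yaw 0.285 zax [-0.001  0.    -1.   ] F [-0.3  0.4 -0.4] T [0.   0.03 0.04] w 0.999 gf 0.0 j [-0.55  0.54  0.61  1.2  -0.3   1.49  0.31]
```

```bash
python3 -c "
from h import *
go(.448,-.154,.09,-.078)"
```

```text
shift cm [-19.51 -25.03  13.82] turn 0.363 or 0.363 tilt fix [-0.001 -0.     0.   ] yaw -0.07799999999999985
```

```bash
python3 -m pendant '[0.62,-19.5,-25,13.8,0,0,0.363, 0.62,-19.5,-25,13.8,0,0,0.363, 0.62,-19.5,-25,13.8,0,0,0.363, 0.62,-19.5,-25,13.8,0,0,0.363, 0.62,-19.5,-25,13.8,0,0,0.363, 0.62,-19.5,-25,13.8,0,0,0.363, 0.62,-19.5,-25,13.8,0,0,0.363, 0.62,-19.5,-25,13.8,0,0,0.363, 0.62,-19.5,-25,13.8,0,0,0.363, 0.62,-19.5,-25,13.8,0,0,0.363]' >/dev/null
cat > br.py <<'E'
from h import *
import sys
st(); t,r=tcp(); M=r.as_matrix(); p,P=wcloud(sys.argv[1] if len(sys.argv)>1 else None); Q=(P-t)@M
k=(abs(Q[...,0])<.03)&(abs(Q[...,1])<.065)&(P[...,2]>.03)&(P[...,2]<1)
for s in(-1,1):
    q=Q[k&(Q[...,1]*s>0)]; z=np.percentile(q[:,2],99.5); m=q[q[:,2]>z-.006]; print('tip z',z.round(4),'y',m[:,1].min().round(4),m[:,1].max().round(4),'x',m[:,0].min().round(4),m[:,0].max().round(4))
z=((P[...,2]>.0145)&(P[...,2]<.024)).astype(np.uint8)
n,l,s,c=cv2.connectedComponentsWithStats(z,connectivity=4)
for i in range(1,n):
    if s[i,4]>100:
        q=Q[l==i]; b=cv2.minAreaRect((q[:,:2]*1000).astype(np.float32))
        if 20<min(b[1])<35 and max(b[1])<60:
            a=b[2] if b[1][1]>b[1][0] else b[2]-90   # long axis relative to tool y
            print('brick in tool mm',np.round(b[0],1),np.round(b[1],1),'turn needed',np.round(np.deg2rad(a),3),'z world',np.median(P[l==i][:,2]).round(4), 'world',np.round((M@np.array([b[0][0],b[0][1],0])/1000+t)[:2],4))
E
python3 br.py w10.png
```

```text
t 25.95 p [ 0.449  -0.1525  0.0901] yaw -0.076 zax [-0.001  0.001 -1.   ] F [ 0.7 -0.  -0.4] T [ 0.02 -0.02 -0.04] w 0.622 gf 0.0 j [-0.34  0.32  0.78  1.9  -0.26  1.03  0.47]
tip z -0.038 y -0.0405 -0.0266 x -0.0103 0.0122
tip z -0.0383 y 0.0256 0.0396 x -0.0106 0.0121
brick in tool mm [100.7 -26.7] [44.7 28.2] turn needed -0.26 z world 0.02 world [ 0.4301 -0.0501]
brick in tool mm [-1.  -2.7] [44.1 28.4] turn needed -0.044 z world 0.0201 world [ 0.4463 -0.1534]
```

```bash
python3 -m pendant '[0.62,-0.18,-0.22,4,0,0,-0.04, 0.62,-0.18,-0.22,8,0,0,-0.04, 0.62,-0.18,-0.22,10.5,0,0,-0.04, 0.62,-0.18,-0.22,11.6,0,0,-0.04, 0.62,-0.18,-0.22,11.6,0,0,-0.04, 0,-0.18,-0.22,11.6,0,0,-0.04, 0,-0.18,-0.22,11.6,0,0,-0.04, 0,-0.18,-0.22,11.6,0,0,-0.04, 0,-0.18,-0.22,11.6,0,0,-0.04, 0,-0.18,-0.22,11.6,0,0,-0.04, 0,-0.18,-0.22,7,0,0,-0.04, 0,-0.18,-0.22,2,0,0,-0.04, 0,-0.18,-0.22,0,0,0,-0.04, 0,-0.18,-0.22,0,0,0,-0.04]'; python3 - <<'E'
from h import *
st()
c=np.array([.6185,-.0236]); X=np.array([.994,-.1107]); Y=np.array([.1104,.9939])
for y in(-53.5,-17.75,17.75,53.5): print(np.round(c+Y*y/1000,4))
a=c-Y*.0535; go(*a,.07,-.111)
E
```

```text
time_s: 27.4
position: [0.4492, -0.1566, 0.0939]
orientation: [0.003, 0.72, 0.694, 0.002]
force: [0.5, -0.7, -0.6]
grip_width: 0.497
grip_force: 62.1
t 27.4 p [ 0.4492 -0.1566  0.0939] yaw -0.038 zax [ 0.008 -0.001 -1.   ] F [ 0.5 -0.7 -0.6] T [-0.06  0.01  0.09] w 0.497 gf 62.070679664611816 j [-0.34  0.31  0.79  1.9  -0.26  1.03  0.52]
[ 0.6126 -0.0768]
[ 0.6165 -0.0412]
[ 0.6205 -0.006 ]
[0.6244 0.0296]
shift cm [ 8.6 16.   2.5] turn 0.073 or 0.073 tilt fix [ 0.008  0.001 -0.   ] yaw -0.11099999999999999
```

```bash
python3 -m pendant '[0,2,4,0,0,0,0.073, 0,4,8,0,0,0,0.073, 0,6,12,0,0,0,0.073, 0,8.6,16,0,0,0,0.073, 0,8.6,16,3,0,0,0.073, 0,8.6,16,6.5,0,0,0.073, 0,8.6,16,6.5,0,0,0.073, 0,8.6,16,6.5,0,0,0.073]' >/dev/null
cat > pk.py <<'E'
from h import *
import sys
st(); t,r=tcp(); M=r.as_matrix(); p,P=wcloud(sys.argv[1]); Q=(P-t)@M
g=p.astype(int).sum(2)
# pocket floors: bright at z~.029 ; rims at .034
k=((abs(P[...,2]-.029)<.004)&(g>300)&(abs(P[...,0]-.6185)<.045)&(abs(P[...,1]+.0236)<.085)).astype(np.uint8)
n,l,s,c=cv2.connectedComponentsWithStats(k,connectivity=4)
for i in range(1,n):
    if s[i,4]>150:
        b=cv2.minAreaRect((Q[l==i][:,:2]*1000).astype(np.float32)); print('floor tool mm',np.round(b[0],1),np.round(b[1],1),round(b[2],1),s[i,4],np.round(c[i]))
zt=np.float32(sys.argv[2]) if len(sys.argv)>2 else -.045
k=((abs(Q[...,2]-zt)<.004)&(abs(Q[...,0])<.022)&(abs(Q[...,1])<.021)).astype(np.uint8)
q=Q[k>0]
if len(q): b=cv2.minAreaRect((q[:,:2]*1000).astype(np.float32)); print('brick top tool mm',len(q),np.round(b[0],1),np.round(b[1],1),round(b[2],1), 'z',np.median(q[:,2]),'x',np.round(np.percentile(q[:,0],[1,99])*1000,1))
E
python3 pk.py w11.png
```

```text
t 28.2 p [ 0.6079 -0.0758  0.0242] yaw -0.112 zax [-0.004  0.    -1.   ] F [ 0.7 -0.2 -0.4] T [-0.    0.02 -0.  ] w 0.493 gf 61.97464942932129 j [-0.34  0.67  0.67  1.58 -0.46  1.06  0.34]
floor tool mm [107.6   5.6] [47.1 30.8] 89.7 5282 [299.  48.]
floor tool mm [71.5  5.8] [47.2 30.5] 89.4 5493 [299. 117.]
floor tool mm [35.9  6. ] [47. 31.] 89.8 5129 [300. 185.]
floor tool mm [8.1 6.2] [15.7 47. ] 2.7 1359 [302. 233.]
brick top tool mm 5438 [ 1.6 -0. ] [29.2 42. ] 0.1 z -0.04444623863360321 x [-12.   15.7]
```

View pics/w11.png

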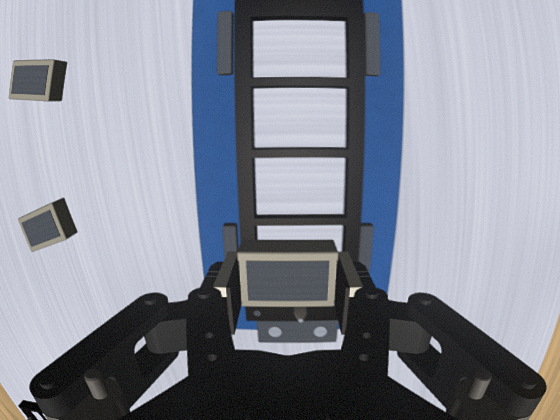

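```bash
python3 -m pendant '[0,0,0,0,0,0,0, 0,0,0,0,0,0,0]' >/dev/null; python3 pk.py w12.png
```

```text
t 28.45 p [ 0.6109 -0.0761  0.0276] yaw -0.111 zax [ 0.003 -0.    -1.   ] F [-0.5 -0.5  0.4] T [ 0.03 -0.02  0.04] w 0.497 gf 61.97492480278015 j [-0.35  0.67  0.68  1.57 -0.46  1.06  0.34]
floor tool mm [107.6   2. ] [31.  46.8] 0.1 5011 [292.  50.]
floor tool mm [71.6  2.5] [46.7 30.5] 89.5 5210 [293. 117.]
floor tool mm [36.2  2.6] [46.8 30.4] 89.9 4857 [293. 183.]
floor tool mm [9.9 2.9] [10.4 46.5] 0.2 1421 [293. 231.]
brick top tool mm 5452 [ 1.7 -0. ] [29.1 42.1] 0.4 z -0.044465564735398894 x [-12.   15.7]
```

```bash
python3 -m pendant '[0,-0.12,0.22,0,0,0,0, 0,-0.12,0.22,0.8,0,0,0, 0,-0.12,0.22,1.3,0,0,0, 0,-0.12,0.22,1.3,0,0,0, 0,-0.12,0.22,1.3,0,0,0]' >/dev/null; python3 pk.py w13.png
```

```text
t 29.0 p [ 0.6112 -0.077   0.0122] yaw -0.111 zax [-0.001  0.    -1.   ] F [-1.1  0.1 -0.2] T [-0.06  0.07 -0.01] w 0.499 gf 61.98941230773926 j [-0.34  0.69  0.66  1.58 -0.47  1.04  0.35]
floor tool mm [108.5   1.8] [46.7 30.9] 89.9 5979 [292.  41.]
floor tool mm [72.5  2. ] [46.7 30.6] 89.6 6344 [292. 115.]
floor tool mm [36.9  2.1] [47.  30.9] 89.7 5818 [293. 188.]
floor tool mm [10.8  2.4] [10.8 46.6] 0.6 793 [296. 236.]
brick top tool mm 5447 [1.7 0. ] [42.  28.9] 89.8 z -0.04443127804514086 x [-11.9  15.7]
```

```bash
python3 -m pendant '[0,-0.05,0.22,0,0,0,0, 0,-0.05,0.22,0.6,0,0,0, 0,-0.05,0.22,1,0,0,0, 0,-0.05,0.22,1.15,0,0,0, 0,-0.05,0.22,1.15,0,0,0, 0,-0.05,0.22,1.15,0,0,0]'; python3 -m pendant '[0.62,0,0,0,0,0,0, 0.62,0,0,0,0,0,0, 0.62,0,0,0,0,0,0, 0.62,0,0,0,0,0,0, 0.62,0,0,-4,0,0,0, 0.62,0,0,-8,0,0,0, 0.62,0,0,-10,0,0,0, 0.62,0,0,-10,0,0,0]' >/dev/null
cat > chk.py <<'E'
from h import *
import sys
st(); p,P=wcloud(sys.argv[1])
Y=np.array([.1104,.9939]);X=np.array([.9939,-.1104])
k=((P[...,2]>.0405)&(P[...,2]<.0505)&(abs(P[...,0]-.6185)<.05)&(abs((P[...,:2]-[.6185,-.0236])@Y)<.075)).astype(np.uint8)
n,l,s,c=cv2.connectedComponentsWithStats(k,connectivity=4)
for i in range(1,n):
    if s[i,4]>80: q=P[l==i]; b=cv2.minAreaRect((q[:,:2]*1000).astype(np.float32)); f=np.array(b[0])/1000-[.6185,-.0236]; print('placed brick fixture mm',np.round([f@X*1000,f@Y*1000],1),np.round(b[1],1),round(b[2],1),'z',np.percentile(q[:,2],[5,50,95]).round(4),s[i,4])
E
python3 chk.py w14.png; python3 -c "
from h import *
go(.4305,-.051,.09,.175)"
```

```text
time_s: 29.65
position: [0.6145, -0.078, 0.0048]
orientation: [0.0, 0.745, 0.667, 0.001]
force: [-5.5, 1.5, 17.3]
grip_width: 0.498
grip_force: 72.5
t 30.45 p [ 0.6165 -0.0788  0.1048] yaw -0.111 zax [ 0.007 -0.001 -1.   ] F [ 0.9  0.2 -0.8] T [-0.02  0.02  0.02] w 0.626 gf 0.0 j [-0.36  0.6   0.72  1.48 -0.41  1.21  0.3 ]
placed brick fixture mm [  1.3 -53. ] [28.6 43.8] 84.2 z [0.0445 0.0461 0.0472] 2219
shift cm [  0.65 -18.62   1.18] turn -0.286 or -0.286 tilt fix [ 0.003 -0.     0.   ] yaw 0.17500000000000004
```

```bash
python3 -m pendant '[0.62,0.65,-5,0,0,0,-0.13, 0.62,0.65,-10,0,0,0,-0.28, 0.62,0.65,-15,0,0,0,-0.28, 0.62,0.65,-18.6,1,0,0,-0.28, 0.62,0.65,-18.6,1.2,0,0,-0.28, 0.62,0.65,-18.6,1.2,0,0,-0.28, 0.62,0.65,-18.6,1.2,0,0,-0.28]' >/dev/null; python3 br.py; python3 - <<'E'
from h import *
p,d,K,T=load('w14.png'); v,u=np.mgrid[:420,:560]; a=np.stack([(u-K[0,2])/K[0,0],(v-K[1,2])/K[1,1]],-1); rr=np.linalg.norm(a,axis=-1,keepdims=True)+1e-9
P=(np.concatenate([np.tan(rr)*a/rr,np.ones_like(rr)],-1)*d[...,None])@T[:3,:3].T+T[:3,3]
def fit(k,n):
    q=P[k]; A=np.c_[q[:,:2]-q[:,:2].mean(0),np.ones(len(q))]; s=np.linalg.lstsq(A,q[:,2],rcond=None)[0]; print(n,len(q),'slope deg',np.rad2deg(s[:2]).round(2),'z',s[2].round(4))
f=P[...,:2]-[.6198,-.0236]; fx=f@[.9939,-.1104]; fy=f@[.1104,.9939]
fit((abs(fx)<.018)&(abs(fy+.053)<.011)&(P[...,2]>.04),'brick')
fit((abs(fx)<.02)&(abs(fy+.0178)<.012),'floor1'); fit((abs(fx)<.02)&(abs(fy-.0178)<.012),'floor2'); fit((abs(fx)<.03)&(abs(fy-.0)<.0007),'rib')
E
```

```text
t 31.2 p [ 0.4308 -0.0508  0.089 ] yaw 0.17 zax [ 0.001 -0.001 -1.   ] F [ 0.3 -1.2  0.2] T [-0.04 -0.03 -0.01] w 0.621 gf 0.0 j [-0.56  0.22  0.74  2.   -0.17  0.99  0.43]
tip z -0.0382 y -0.0402 -0.0264 x -0.0104 0.0122
tip z -0.038 y 0.0256 0.0396 x -0.0108 0.0121
brick in tool mm [101.   32.9] [28.8 44.3] turn needed 0.483 z world 0.02 world [0.4462 0.0544]
brick in tool mm [ 1.6 -0.6] [28. 44.] turn needed 0.009 z world 0.0201 world [ 0.4299 -0.0493]
brick in tool mm [-199.1 -142.9] [29.4 25.1] turn needed -0.753 z world 0.0165 world [ 0.3235 -0.2711]
brick 7671 slope deg [ 86.78 670.86] z 0.1872
floor1 1615 slope deg [0.13 0.28] z 0.03
floor2 2674 slope deg [  24.57 -184.38] z 0.1208
rib 136 slope deg [ -1.98 -17.57] z 0.0348
```

```bash
python3 -m pendant '[0.62,0.08,0,4,0,0,0, 0.62,0.08,0,8,0,0,0, 0.62,0.08,0,10.5,0,0,0, 0.62,0.08,0,11.5,0,0,0, 0.62,0.08,0,11.5,0,0,0, 0,0.08,0,11.5,0,0,0, 0,0.08,0,11.5,0,0,0, 0,0.08,0,11.5,0,0,0, 0,0.08,0,11.5,0,0,0, 0,0.08,0,11.5,0,0,0]'; python3 -m pendant '[0,0,0,-4,0,0,0, 0,0,0,-8,0,0,0, 0,-0.5,2,-10,0,0,0.1, 0,-1,6,-10,0,0,0.2, 0,-1.5,10,-10,0,0,0.28, 0,-2,14,-10,0,0,0.28, 0,-2.3,18.6,-9,0,0,0.28, 0,-2.3,18.6,-7,0,0,0.28, 0,-2.3,18.6,-5,0,0,0.28, 0,-2.3,18.6,-4.7,0,0,0.28, 0,-2.3,18.6,-4.7,0,0,0.28, 0,-2.3,18.6,-4.7,0,0,0.28, 0,-2.3,18.6,-4.7,0,0,0.28]'; python3 pk.py w15.png
```

```text
time_s: 32.25
position: [0.4307, -0.05, -0.0251]
orientation: [0.001, 0.645, 0.764, 0.001]
force: [0.5, 0.0, 3.5]
grip_width: 0.5
grip_force: 61.7
time_s: 33.55
position: [0.6176, -0.0415, 0.0227]
orientation: [0.001, 0.745, 0.667, 0.001]
force: [-0.4, -0.2, 0.4]
grip_width: 0.499
grip_force: 61.4
t 33.55 p [ 0.6176 -0.0415  0.0227] yaw -0.111 zax [ 0.003  0.    -1.   ] F [-0.4 -0.2  0.4] T [-0.04  0.04 -0.02] w 0.499 gf 61.41929626464844 j [-0.4   0.68  0.68  1.56 -0.47  1.06  0.29]
floor tool mm [72.3 -0.8] [46.7 30.3] 89.6 5538 [287. 116.]
floor tool mm [36.7 -0.5] [30.7 46.9] 0.2 5105 [288. 185.]
floor tool mm [10.5 -0.4] [10.1 46.6] 0.3 1426 [288. 233.]
brick top tool mm 5449 [0.9 0. ] [42.  28.6] 90.0 z -0.04509725461518442 x [-12.5  14.9]
```

```bash
python3 -m pendant '[0,0,-0.02,0.7,0,0,0, 0,0,-0.02,1.3,0,0,0, 0,0,-0.02,1.6,0,0,0, 0,0,-0.02,1.9,0,0,0, 0,0,-0.02,2,0,0,0, 0,0,-0.02,2,0,0,0]'; python3 -m pendant '[0.62,0,0,0,0,0,0, 0.62,0,0,0,0,0,0, 0.62,0,0,0,0,0,0, 0.62,0,0,0,0,0,0, 0.62,0,0,-4,0,0,0, 0.62,0,0,-8,0,0,0, 0.62,0,0,-10,0,0,0, 0.62,0,0,-10,0,0,0]' >/dev/null; python3 chk.py w16.png; python3 -c "
from h import *
go(.4465,.053,.09,-.309)"
```

```text
time_s: 34.2
position: [0.6161, -0.041, 0.0048]
orientation: [-0.001, 0.745, 0.667, 0.001]
force: [-7.5, 1.6, 20.3]
grip_width: 0.498
grip_force: 72.0
t 35.0 p [ 0.6194 -0.0422  0.1048] yaw -0.111 zax [ 0.008 -0.001 -1.   ] F [ 0.8  0.2 -0.3] T [-0.02 -0.03 -0.03] w 0.618 gf 0.0 j [-0.43  0.6   0.73  1.48 -0.41  1.21  0.25]
placed brick fixture mm [ -0.5 -17.3] [28.8 44.2] 83.6 z [0.0445 0.0461 0.0472] 2196
placed brick fixture mm [  1.4 -52.8] [28.7 44.3] 84.1 z [0.0439 0.0461 0.0473] 1966
shift cm [  7.51 -18.06   1.19] turn 0.198 or 0.198 tilt fix [ 0.003 -0.     0.   ] yaw -0.30899999999999994
```

```bash
python3 -m pendant '[0.62,1.5,-5,0,0,0,0.1, 0.62,3,-10,0,0,0,0.198, 0.62,5,-14,0,0,0,0.198, 0.62,7.5,-18.06,1,0,0,0.198, 0.62,7.5,-18.06,1.2,0,0,0.198, 0.62,7.5,-18.06,1.2,0,0,0.198, 0.62,7.5,-18.06,1.2,0,0,0.198]' >/dev/null; python3 br.py; python3 -c "
from h import *
go(.6215,-.006,.02,-.111)"
```

```text
t 35.75 p [0.446  0.0524 0.089 ] yaw -0.31 zax [ 0.001 -0.001 -1.   ] F [-0.6 -0.7  0.9] T [ 0.03 -0.01 -0.06] w 0.618 gf 0.0 j [-0.88  0.28  0.86  1.97 -0.25  1.01 -0.21]
tip z -0.0384 y -0.0408 -0.0266 x -0.0106 0.0122
tip z -0.0381 y 0.0254 0.0396 x -0.0107 0.012
brick in tool mm [ 96.5 -49.7] [44.6 28.6] turn needed -0.645 z world 0.02 world [0.4281 0.1595]
brick in tool mm [ 2.2 -0.4] [44.1 27.9] turn needed -0.0 z world 0.0201 world [0.4464 0.0547]
shift cm [-0.16 18.42  6.96] turn -0.2 or -0.2 tilt fix [ 0.002  0.001 -0.   ] yaw -0.11099999999999999
```

```bash
python3 -m pendant '[0.62,0.14,0,4,0,0,0, 0.62,0.14,0,8,0,0,0, 0.62,0.14,0,10.5,0,0,0, 0.62,0.14,0,11.5,0,0,0, 0.62,0.14,0,11.5,0,0,0, 0,0.14,0,11.5,0,0,0, 0,0.14,0,11.5,0,0,0, 0,0.14,0,11.5,0,0,0, 0,0.14,0,11.5,0,0,0, 0,0.14,0,11.5,0,0,0]'; python3 -m pendant '[0,0,0,-4,0,0,0, 0,0,0,-8,0,0,0, 0,-0.1,2,-10,0,0,-0.1, 0,-0.2,6,-10,0,0,-0.2, 0,-0.3,10,-10,0,0,-0.2, 0,-0.3,14,-10,0,0,-0.2, 0,-0.3,18.5,-9,0,0,-0.2, 0,-0.3,18.5,-7,0,0,-0.2, 0,-0.3,18.5,-5,0,0,-0.2, 0,-0.3,18.5,-4.7,0,0,-0.2, 0,-0.3,18.5,-4.7,0,0,-0.2, 0,-0.3,18.5,-4.7,0,0,-0.2, 0,-0.3,18.5,-4.7,0,0,-0.2]'; python3 pk.py w17.png
```

```text
time_s: 36.8
position: [0.447, 0.0544, -0.025]
orientation: [0.001, 0.807, 0.59, 0.001]
force: [0.6, -1.5, 4.9]
grip_width: 0.492
grip_force: 61.9
time_s: 38.1
position: [0.622, -0.0044, 0.0227]
orientation: [0.001, 0.744, 0.668, 0.001]
force: [1.0, -0.7, -0.2]
grip_width: 0.496
grip_force: 61.4
t 38.1 p [ 0.622  -0.0044  0.0227] yaw -0.109 zax [ 0.003  0.    -1.   ] F [ 1.  -0.7 -0.2] T [-0.02  0.01  0.04] w 0.496 gf 61.440314054489136 j [-0.47  0.69  0.7   1.56 -0.49  1.07  0.24]
floor tool mm [34.9 -0.9] [46.8 30.6] 89.7 5102 [287. 188.]
floor tool mm [ 9.2 -0.8] [ 7.9 46.6] 0.2 1109 [287. 235.]
brick top tool mm 5462 [1.1 0. ] [42.  29.4] 90.0 z -0.04501114508021464 x [-12.5  15. ]
```

```bash
python3 -m pendant '[0,-0.2,-0.05,0.4,0,0,0, 0,-0.2,-0.05,0.8,0,0,0, 0,-0.2,-0.05,1.2,0,0,0, 0,-0.2,-0.05,1.6,0,0,0, 0,-0.2,-0.05,1.8,0,0,0, 0,-0.2,-0.05,1.8,0,0,0]'; python3 -m pendant '[0.62,0,0,0,0,0,0, 0.62,0,0,0,0,0,0, 0.62,0,0,0,0,0,0, 0.62,0,0,0,0,0,0, 0.62,0,0,-4,0,0,0, 0.62,0,0,-8,0,0,0, 0.62,0,0,-10,0,0,0, 0.62,0,0,-10,0,0,0]' >/dev/null; python3 chk.py w18.png; python3 -c "
from h import *
go(.4283,.158,.09,.35)"
```

```text
time_s: 38.75
position: [0.6202, -0.0064, 0.0048]
orientation: [-0.001, 0.745, 0.668, 0.0]
force: [-3.6, 1.7, 9.3]
grip_width: 0.495
grip_force: 66.8
t 39.55 p [ 0.6232 -0.0073  0.1069] yaw -0.109 zax [ 0.007 -0.    -1.   ] F [-0.3  0.8 -0.1] T [-0.   -0.03  0.02] w 0.616 gf 0.0 j [-0.49  0.61  0.75  1.47 -0.43  1.22  0.2 ]
placed brick fixture mm [-1.5 18.2] [28.5 43.9] 84.8 z [0.0445 0.0461 0.0473] 2171
placed brick fixture mm [ -0.5 -17. ] [28.5 44.4] 83.4 z [0.0442 0.0461 0.0472] 1928
placed brick fixture mm [  1.5 -52.5] [28.8 44.3] 83.1 z [0.0431 0.0461 0.0472] 1636
shift cm [ 14.28 -21.     1.39] turn -0.459 or -0.459 tilt fix [ 0.003 -0.     0.   ] yaw 0.34999999999999987
```

```bash
python3 -m pendant '[0.62,3,-5,0,0,0,-0.1, 0.62,6,-9,0,0,0,-0.25, 0.62,9,-13,0,0,0,-0.4, 0.62,12,-17,0,0,0,-0.459, 0.62,14.3,-21,1.4,0,0,-0.459, 0.62,14.3,-21,1.4,0,0,-0.459, 0.62,14.3,-21,1.4,0,0,-0.459, 0.62,14.3,-21,1.4,0,0,-0.459]' >/dev/null; python3 br.py; python3 -c "
from h import *
go(.6264,.0285,.02,-.111)"
```

```text
t 40.4 p [0.4277 0.1575 0.0887] yaw 0.349 zax [ 0.    -0.001 -1.   ] F [ 0.6 -0.2  0.1] T [-0.02 -0.06 -0.  ] w 0.623 gf 0.0 j [-0.96  0.26  0.67  1.95 -0.19  1.    0.15]
tip z -0.038 y -0.0402 -0.0264 x -0.0106 0.0123
tip z -0.0383 y 0.0258 0.0399 x -0.0106 0.0123
brick in tool mm [ 50.9 254.3] [21.1 57.1] turn needed 1.546 z world 0.0191 world [0.6492 0.2924]
brick in tool mm [2.  1.1] [28.3 44. ] turn needed 0.013 z world 0.0201 world [0.428  0.1598]
shift cm [-18.83  14.23   6.94] turn 0.459 or 0.459 tilt fix [ 0.001  0.001 -0.   ] yaw -0.11099999999999999
```

```bash
python3 -m pendant '[0.62,0.12,0.14,4,0,0,0, 0.62,0.12,0.14,8,0,0,0, 0.62,0.12,0.14,10.5,0,0,0, 0.62,0.12,0.14,11.5,0,0,0, 0.62,0.12,0.14,11.5,0,0,0, 0,0.12,0.14,11.5,0,0,0, 0,0.12,0.14,11.5,0,0,0, 0,0.12,0.14,11.5,0,0,0, 0,0.12,0.14,11.5,0,0,0, 0,0.12,0.14,11.5,0,0,0]'; python3 -m pendant '[0,0,0,-4,0,0,0, 0,0,0,-8,0,0,0, 0,-3,2,-10,0,0,0.1, 0,-6,4.5,-10,0,0,0.2, 0,-9,7,-10,0,0,0.3, 0,-12,9,-10,0,0,0.4, 0,-15,11,-10,0,0,0.459, 0,-18,13.5,-10,0,0,0.459, 0,-18.95,14.1,-8,0,0,0.459, 0,-18.95,14.1,-6,0,0,0.459, 0,-18.95,14.1,-4.7,0,0,0.459, 0,-18.95,14.1,-4.7,0,0,0.459, 0,-18.95,14.1,-4.7,0,0,0.459, 0,-18.95,14.1,-4.7,0,0,0.459]'; python3 pk.py w19.png
```

```text
time_s: 41.45
position: [0.4293, 0.1602, -0.025]
orientation: [0.001, 0.573, 0.819, 0.001]
force: [0.6, -0.6, 4.6]
grip_width: 0.498
grip_force: 62.2
time_s: 42.85
position: [0.6263, 0.031, 0.0224]
orientation: [0.001, 0.744, 0.668, 0.001]
force: [0.1, 0.5, -0.4]
grip_width: 0.497
grip_force: 61.6
t 42.85 p [0.6263 0.031  0.0224] yaw -0.108 zax [ 0.002  0.    -1.   ] F [ 0.1  0.5 -0.4] T [ 0.05  0.01 -0.04] w 0.497 gf 61.575433015823364 j [-0.53  0.7   0.7   1.54 -0.5   1.08  0.19]
floor tool mm [10.  -1.5] [ 8.  46.6] 0.4 1119 [286. 234.]
brick top tool mm 5474 [ 1.4 -0. ] [28.8 42.1] 0.5 z -0.04497731464853425 x [-12.   15.3]
```

View pics/w19.png

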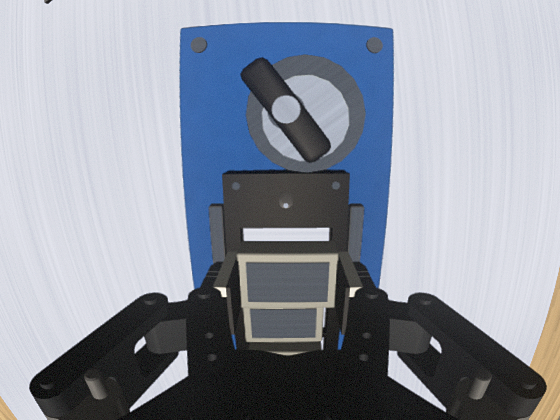

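```bash
python3 -m pendant '[0,-0.18,-0.12,0.4,0,0,0, 0,-0.18,-0.12,0.8,0,0,0, 0,-0.18,-0.12,1.2,0,0,0, 0,-0.18,-0.12,1.6,0,0,0, 0,-0.18,-0.12,1.8,0,0,0, 0,-0.18,-0.12,1.8,0,0,0]'; python3 -m pendant '[0.62,0,0,0,0,0,0, 0.62,0,0,0,0,0,0, 0.62,0,0,0,0,0,0, 0.62,0,0,0,0,0,0, 0.62,0,0,-4,0,0,0, 0.62,0,0,-8,0,0,0, 0.62,0,0,-12,0,0,0, 0.62,0,0,-16,0,0,0, 0.62,0,0,-16,0,0,0]' >/dev/null; python3 chk.py w20.png;  python3 - <<'E'
from h import *
p,d,K,T=snap('top','top3.png'); P=cloud(d,K,T); h=P[...,2]
m=((h>0.009)&(P[...,0]>.3)&(P[...,0]<.58)&(P[...,1]>.2)).astype(np.uint8)
n,l,s,c=cv2.connectedComponentsWithStats(m,connectivity=4)
for i in range(1,n):
    if s[i,4]>300:
        q=P[l==i]; q=q[q[:,2]>.017]; print(s[i,4],np.percentile(q[:,2],90),cv2.minAreaRect((q[:,:2]*1000).astype(np.float32)))
go(.475,.317,.15,np.deg2rad(16))
E
```

```text
time_s: 43.5
position: [0.624, 0.0289, 0.0048]
orientation: [-0.001, 0.745, 0.668, 0.0]
force: [-3.7, 0.3, 9.6]
grip_width: 0.502
grip_force: 66.8
t 44.4 p [0.6284 0.0276 0.1699] yaw -0.109 zax [ 0.012 -0.    -1.   ] F [ 0.3 -0.3 -0.3] T [-0.07 -0.07  0.04] w 0.622 gf 0.0 j [-0.55  0.57  0.78  1.37 -0.4   1.35  0.12]
placed brick fixture mm [-1.9 53.9] [28.6 43.3] 84.5 z [0.0446 0.0461 0.0474] 1403
placed brick fixture mm [-1.5 18.4] [28.4 43.6] 84.1 z [0.0444 0.0461 0.0473] 1310
placed brick fixture mm [ -0.5 -16.6] [28.1 43.8] 82.4 z [0.044  0.0461 0.0473] 1143
placed brick fixture mm [  1.3 -52.6] [28.5 44.8] 83.4 z [0.0427 0.0461 0.0474] 1038
648 0.02015472375293781 ((558.3975219726562, 516.4044189453125), (41.611244201660156, 140.67306518554688), 0.15107032656669617)
shift cm [ 27.04 -18.02   1.38] turn -0.388 or -0.388 tilt fix [ 0.002 -0.     0.   ] yaw 0.27925268031909267
```

View pics/top3.png

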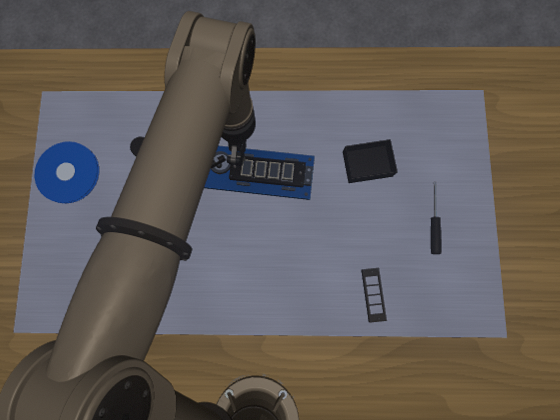

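```bash
python3 -m pendant '[0.82,4,-3,0,0,0,-0.1, 0.82,8,-6,0,0,0,-0.2, 0.82,12,-8,0,0,0,-0.3, 0.82,16,-11,0,0,0,-0.388, 0.82,20,-14,0,0,0,-0.388, 0.82,24,-16,0,0,0,-0.388, 0.82,27,-18,1.4,0,0,-0.388, 0.82,27,-18,1.4,0,0,-0.388, 0.82,27,-18,1.4,0,0,-0.388, 0.82,27,-18,1.4,0,0,-0.388]' >/dev/null
cat > cv.py <<'E'
from h import *
import sys
st(); t,r=tcp(); M=r.as_matrix(); p,P=wcloud(sys.argv[1]); Q=(P-t)@M
k=(abs(Q[...,0])<.03)&(abs(Q[...,1])<.065)&(P[...,2]>.05)&(P[...,2]<1)
for s in(-1,1):
    q=Q[k&(Q[...,1]*s>0)]; z=np.percentile(q[:,2],99.5); m=q[q[:,2]>z-.006]; print('tip z',z.round(4),'y',m[:,1].min().round(4),m[:,1].max().round(4))
for lo,hi,nm in((.0185,.027,'dome'),(.0055,.027,'all')):
    z=((P[...,2]>lo)&(P[...,2]<hi)&(abs(P[...,0]-t[0])<.2)&(abs(P[...,1]-t[1])<.15)).astype(np.uint8)
    n,l,s,c=cv2.connectedComponentsWithStats(z,connectivity=4)
    for i in range(1,n):
        if s[i,4]>1000:
            b=cv2.minAreaRect((Q[l==i][:,:2]*1000).astype(np.float32)); print(nm,'tool mm',np.round(b[0],1),np.round(b[1],1),round(b[2],1),s[i,4],'z',np.median(P[l==i][:,2]).round(4))
E
python3 cv.py w21.png
```

```text
t 45.5 p [0.4747 0.3148 0.1482] yaw 0.277 zax [-0.001 -0.003 -1.   ] F [ 0.6  0.4 -1. ] T [-0.05 -0.02  0.04] w 0.821 gf 0.0 j [-1.08  0.44  0.66  1.56 -0.28  1.24 -0.1 ]
tip z -0.0413 y -0.0484 -0.0347
tip z -0.0412 y 0.0342 0.0483
dome tool mm [5.8 1.1] [ 58.7 152.4] 90.0 9598 z 0.0228
all tool mm [ 91.9 172.1] [ 29.7 119.3] 15.9 2185 z 0.0176
all tool mm [5.6 1.3] [ 62.2 198.3] 89.4 11525 z 0.0226
```

View pics/w21.png

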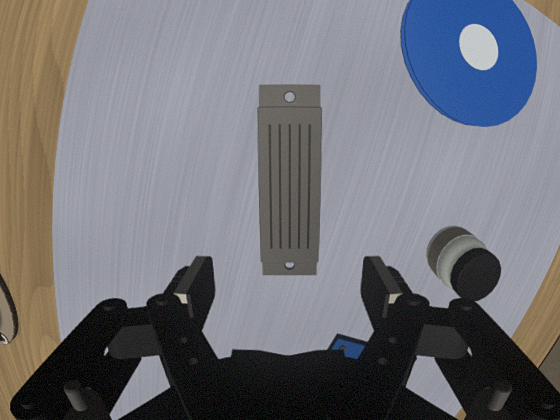

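```bash
python3 -m pendant '[0.82,0.5,0.15,5,0,0,0, 0.82,0.5,0.15,10,0,0,0, 0.82,0.5,0.15,14,0,0,0, 0.82,0.5,0.15,16.5,0,0,0, 0.82,0.5,0.15,17.8,0,0,0, 0.82,0.5,0.15,17.8,0,0,0, 0.82,0.5,0.15,17.8,0,0,0, 0,0.5,0.15,17.8,0,0,0, 0,0.5,0.15,17.8,0,0,0, 0,0.5,0.15,17.8,0,0,0, 0,0.5,0.15,17.8,0,0,0, 0,0.5,0.15,17.8,0,0,0, 0,0.5,0.15,17.8,0,0,0]'; python3 -m pendant '[0,0,0,-2,0,0,0, 0,0,0,-6,0,0,0, 0,0,0,-10,0,0,0, 0,0,0,-14,0,0,0, 0,0,0,-17,0,0,0, 0,0,0,-17,0,0,0, 0,0,0,-17,0,0,0]'; python3 - <<'E'
from h import *
st(); go(.6190,-.0240,.14,-.111); t,r=tcp(); p,P=wcloud('w22.png'); Q=(P-t)@r.as_matrix()
k=(abs(Q[...,1])<.028)&(abs(Q[...,0])<.11)&(Q[...,2]<-.02)&(Q[...,2]>-.065)
q=Q[k]; 
for x in np.arange(-.03,.1,.01):
    m=q[abs(q[:,0]-x)<.002]; 
    if len(m): print(x.round(3),np.median(m[:,2]).round(4),len(m))
print(np.percentile(q[:,0],[.1,99.9]))
E
```

```text
time_s: 46.85
position: [0.4764, 0.3227, -0.0267]
orientation: [0.001, 0.602, 0.799, 0.002]
force: [-0.1, -1.1, 6.2]
grip_width: 0.665
grip_force: 67.3
time_s: 47.55
position: [0.4744, 0.3221, 0.1415]
orientation: [-0.0, 0.602, 0.799, 0.0]
force: [-1.0, -0.2, -2.1]
grip_width: 0.662
grip_force: 66.5
t 47.55 p [0.4744 0.3221 0.1415] yaw 0.279 zax [ 0.     0.001 -1.   ] F [-1.  -0.2 -2.1] T [-0.02  0.03 -0.02] w 0.662 gf 66.52808994054794 j [-1.09  0.45  0.65  1.56 -0.29  1.22 -0.11]
shift cm [-37.25   4.37   0.12] turn 0.39 or 0.39 tilt fix [ 0.    -0.001 -0.   ] yaw -0.11099999999999999
-0.03 -0.0495 736
-0.02 -0.0495 809
-0.01 -0.0495 936
0.0 -0.0495 1038
0.01 -0.0495 1164
0.02 -0.0494 1223
0.03 -0.0494 1329
0.04 -0.0494 1411
0.05 -0.0494 1476
0.06 -0.0493 1557
0.07 -0.0493 1540
0.08 -0.0342 1179
0.09 -0.0342 1212
[-0.03586157  0.09652807]
```

```bash
python3 -m pendant '[0,-3,0.4,0,0,0,0.05, 0,-7,0.8,0,0,0,0.1, 0,-11,1.2,0,0,0,0.15, 0,-15,1.7,0,0,0,0.2, 0,-19,2.2,0,0,0,0.25, 0,-23,2.7,0,0,0,0.3, 0,-27,3.2,0,0,0,0.35, 0,-31,3.7,0,0,0,0.39, 0,-34,4,0,0,0,0.39, 0,-37.1,4.4,0,0,0,0.39, 0,-37.1,4.4,0,0,0,0.39, 0,-37.1,4.4,3,0,0,0.39, 0,-37.1,4.4,6,0,0,0.39, 0,-37.1,4.4,9,0,0,0.39, 0,-37.1,4.4,9.5,0,0,0.39, 0,-37.1,4.4,9.5,0,0,0.39, 0,-37.1,4.4,9.5,0,0,0.39, 0,-37.1,4.4,9.5,0,0,0.39]'
cat > al.py <<'E'
from h import *
import sys
st(); t,r=tcp(); M=r.as_matrix(); p,P=wcloud(sys.argv[1]); Q=(P-t)@M
def comp(m,mn):
    n,l,s,c=cv2.connectedComponentsWithStats(m.astype(np.uint8),connectivity=4)
    return [(l==i,c[i],s[i,4]) for i in range(1,n) if s[i,4]>mn]
for k,c,a in comp((P[...,2]>.0185)&(P[...,2]<.0265)&(abs(Q[...,1])<.06)&(abs(Q[...,0])<.12),40):
    b=cv2.minAreaRect((Q[k][:,:2]*1000).astype(np.float32)); print('guide?',np.round(b[0],1),np.round(b[1],1),round(b[2],1),a,np.round(c))
top=(abs(Q[...,2]+.0495)<.004)&(abs(Q[...,1])<.04)&(abs(Q[...,0])<.11); fl=(abs(Q[...,2]+.0342)<.004)&(abs(Q[...,1])<.04)&(Q[...,0]<.12)&(Q[...,0]>.07)
for n,m in(('dome',top),('flange',fl)):
    q=Q[m]; print(n,len(q),'x',np.percentile(q[:,0],[.3,99.7]).round(4),'y',[np.percentile(q[abs(q[:,0]-x)<.004][:,1],[1,99]).round(4) for x in((.04,.065) if n=='dome' else(.082,.092))], 'z',np.median(q[:,2]).round(4))
h=(abs(P[...,2]-.034)<.004)&(abs(Q[...,1])<.045)&(abs(Q[...,0])<.115); q=Q[h]
if len(q): print('rim',len(q),'x',np.percentile(q[:,0],[.5,99.5]).round(4),'y',[np.percentile(q[abs(q[:,0]-x)<.006][:,1],[1,99]).round(4) for x in(.0,.04,.08) if (abs(q[:,0]-x)<.006).sum()>5])
E
python3 al.py w23.png
```

```text
time_s: 49.4
position: [0.6206, -0.0228, 0.048]
orientation: [0.001, 0.745, 0.667, 0.001]
force: [0.4, -0.0, -1.6]
grip_width: 0.663
grip_force: 66.3
t 49.4 p [ 0.6206 -0.0228  0.048 ] yaw -0.111 zax [ 0.003 -0.    -1.   ] F [ 0.4 -0.  -1.6] T [ 0.03 -0.03  0.01] w 0.663 gf 66.34068667888641 j [-0.46  0.67  0.73  1.54 -0.48  1.12  0.26]
dome 34224 x [-0.0352  0.0743] y [array([-0.0288,  0.0277]), array([-0.0287,  0.0276])] z -0.0494
flange 6509 x [0.075  0.0964] y [array([-0.029 ,  0.0279]), array([-0.029 ,  0.0278])] z -0.0342
rim 1551 x [0.0812 0.1149] y [array([-0.0083,  0.0067])]
```

View pics/w23.png

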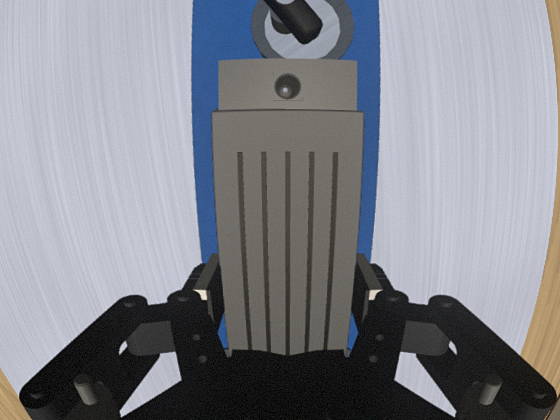

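```bash
python3 - <<'E'
from h import *
t,r=tcp(); M=r.as_matrix(); p,P=wcloud('w24.png'); Q=(P-t)@M
k=(abs(Q[...,0]-.085)<.02)&(abs(Q[...,1])<.01)&(P[...,2]<.056)&(P[...,2]>.0365)
q=Q[k]; z=P[k][:,2]
for lo in np.arange(.036,.054,.002):
    m=(z>=lo)&(z<lo+.002)
    if m.sum()>1: print(lo.round(3),m.sum(),'x',q[m,0].min().round(4),q[m,0].max().round(4),'y',q[m,1].min().round(4),q[m,1].max().round(4))
h=(abs(P[...,2]-.034)<.003)&(abs(Q[...,1])<.045)&(abs(Q[...,0])<.13);print('land',h.sum(),np.percentile(Q[h][:,0],[1,50,99]),np.percentile(Q[h][:,1],[1,50,99]))
# hole outline in image
g=cv2.cvtColor(p,cv2.COLOR_RGB2GRAY); k2=(P[...,2]<.065); vv,uu=np.nonzero(k2[66:106,265:312]); 
n,l,s,c=cv2.connectedComponentsWithStats(k2[64:108,262:314].astype(np.uint8)); print(s[1:],c[1:]+[262,64])
st()
b=p[60:112,255:320]; cv2.imwrite('pics/hole.png',cv2.resize(b,None,fx=9,fy=9,interpolation=cv2.INTER_CUBIC)[:,:,::-1])
E
```

```text
0.042 9 x 0.0834 0.0893 y -0.005 0.0014
0.044 41 x 0.0827 0.0887 y -0.005 0.0014
0.046 35 x 0.0831 0.0885 y -0.0044 0.0008
0.048 28 x 0.0836 0.0878 y -0.0038 0.0003
0.05 20 x 0.0844 0.0871 y -0.0033 -0.0007
land 2847 [0.08221707 0.11494391 0.12961911] [-0.02005639  0.00478853  0.0361472 ]
[[ 36   8   5   1   5]
 [ 14  13  23  20 365]
 [ 11  36  29   1  29]] [[300.          72.        ]
 [287.1369863   86.69589041]
 [287.         100.        ]]
t 49.5 p [ 0.6203 -0.0227  0.0478] yaw -0.111 zax [ 0.003  0.    -1.   ] F [-0.1  0.7 -3.1] T [ 0.01 -0.02  0.03] w 0.663 gf 66.34090572595596 j [-0.46  0.67  0.73  1.54 -0.48  1.12  0.26]
```

View pics/hole.png

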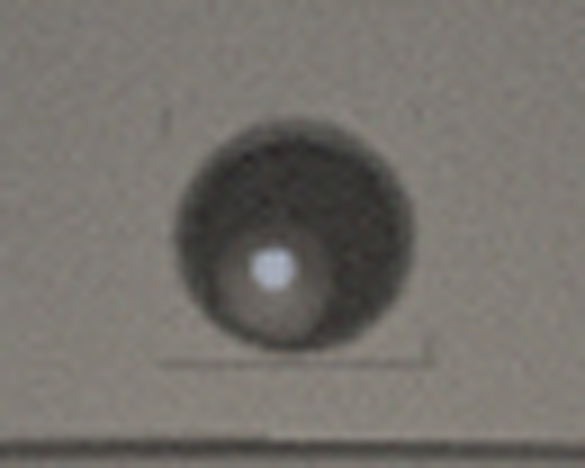

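```bash
python3 -m pendant '[0,0.13,-0.1,0.5,0,0,-0.005, 0,0.13,-0.1,1,0,0,-0.005, 0,0.13,-0.1,1.7,0,0,-0.005, 0,0.13,-0.1,2.2,0,0,-0.005, 0,0.13,-0.1,2.2,0,0,-0.005, 0,0.13,-0.1,2.2,0,0,-0.005, 0,0.13,-0.1,2.2,0,0,-0.005]' >/dev/null
cat > dw.py <<'E'
from h import *
import sys
st(); t,r=tcp(); M=r.as_matrix(); i=eyes.camera_info('wrist'); p,P=wcloud(sys.argv[1]); Q=(P-t)@M; K=np.array(i['K']);T=np.array(i['pose'])
fl=(abs(Q[...,2]+.0342)<.003)&(abs(Q[...,1])<.026)&(Q[...,0]<.0955)&(Q[...,0]>.078); vf,uf=np.nonzero(fl); m=np.zeros(fl.shape,np.uint8); m[fl]=1
hull=cv2.fillConvexPoly(np.zeros_like(m),cv2.convexHull(np.stack([uf,vf],1)),1)
hole=(hull>0)&(m==0); n,l,s,c=cv2.connectedComponentsWithStats(hole.astype(np.uint8)); j=1+np.argmax(s[1:,4])
hull2=cv2.convexHull(np.argwhere(l==j)[:,::-1].astype(np.int32)); (u,v),rad=cv2.minEnclosingCircle(hull2)
ra=T[:3,:3]@ray(K,u,v,True); o=(T[:3,3]-t)@M; d=ra@M; hq=o+d*(-.0342-o[2])/d[2]; print('hole px',u,v,rad,'tool mm',np.round(hq*1000,1),'flange z',np.median(Q[fl][:,2]).round(4))
k=(l==j)&(Q[...,2]>-.029)&(P[...,2]>.0365)|((l==j)&(P[...,2]>.046)&(Q[...,2]<-.037)); q=Q[(l==j)]; z=P[l==j][:,2]
for lo in np.arange(.036,.056,.002):
    mm=(z>=lo)&(z<lo+.002)
    if mm.sum()>1: print(lo.round(3),mm.sum(),'x',q[mm,0].min().round(4),q[mm,0].max().round(4),'y',q[mm,1].min().round(4),q[mm,1].max().round(4))
E
python3 dw.py w25.png
```

```text
t 50.2 p [ 0.6185 -0.0213  0.0244] yaw -0.106 zax [ 0.001 -0.    -1.   ] F [ 1.   0.2 -1.7] T [ 0.01 -0.02  0.02] w 0.663 gf 66.4082470536232 j [-0.45  0.69  0.72  1.56 -0.49  1.08  0.28]
hole px 286.9482727050781 86.29310607910156 11.558902740478516 tool mm [ 84.4  -0.7 -34.2] flange z -0.0342
0.036 4 x 0.0822 0.0912 y -0.0017 0.0041
0.04 2 x 0.0815 0.0839 y -0.0026 -0.0012
0.042 18 x 0.0813 0.088 y -0.0025 0.0039
0.044 49 x 0.0812 0.0877 y -0.0025 0.0038
0.046 39 x 0.082 0.0871 y -0.0021 0.0033
0.048 35 x 0.0828 0.0865 y -0.0012 0.0028
0.05 31 x 0.0831 0.0858 y -0.0007 0.0024
0.054 6 x 0.0853 0.0893 y -0.0041 0.004
```

```bash
python3 -m pendant '[0,0,0.1,0,0,0,0, 0,0,0.1,0.2,0,0,0, 0,0,0.1,0.2,0,0,0, 0,0,0.1,0.2,0,0,0, 0,0,0.1,0.2,0,0,0]' >/dev/null; python3 dw.py w26.png
```

```text
t 50.75 p [ 0.6192 -0.0212  0.0222] yaw -0.106 zax [-0.  0. -1.] F [ 1.   0.2 -1.7] T [ 0.03  0.01 -0.02] w 0.666 gf 66.40859574079514 j [-0.45  0.7   0.71  1.56 -0.5   1.07  0.28]
hole px 286.9418640136719 86.36046600341797 11.531388282775879 tool mm [ 84.4  -0.7 -34.2] flange z -0.0342
0.036 6 x 0.0816 0.0899 y -0.0021 0.0036
0.04 3 x 0.0813 0.0828 y -0.003 -0.0016
0.042 20 x 0.0811 0.0877 y -0.0034 0.0034
0.044 49 x 0.0811 0.0876 y -0.0029 0.0034
0.046 48 x 0.0814 0.0869 y -0.0024 0.0029
0.048 33 x 0.0826 0.0862 y -0.002 0.0024
0.05 34 x 0.0825 0.0894 y -0.0011 0.0015
0.052 7 x 0.0853 0.0893 y -0.0041 0.004
```

```bash
python3 -m pendant '[0,0,0.08,0,0,0,0, 0,0,0.08,0.2,0,0,0, 0,0,0.08,0.4,0,0,0, 0,0,0.08,0.6,0,0,0, 0,0,0.08,0.8,0,0,0, 0,0,0.08,1,0,0,0, 0,0,0.08,1,0,0,0]'; python3 dw.py w27.png
```

```text
time_s: 51.5
position: [0.6197, -0.0213, 0.0117]
orientation: [-0.0, 0.744, 0.669, -0.0]
force: [-0.1, 1.1, -1.9]
grip_width: 0.665
grip_force: 66.4
t 51.5 p [ 0.6197 -0.0213  0.0117] yaw -0.106 zax [-0.001  0.    -1.   ] F [-0.1  1.1 -1.9] T [-0.02  0.01 -0.06] w 0.665 gf 66.40710175037384 j [-0.45  0.71  0.71  1.57 -0.51  1.06  0.29]
hole px 286.8958435058594 86.84375 11.343862533569336 tool mm [ 84.2  -0.7 -34.2] flange z -0.0342
0.036 12 x 0.0809 0.0896 y -0.0055 0.0029
0.038 4 x 0.0812 0.0826 y -0.0033 0.0019
0.04 7 x 0.0811 0.0894 y -0.0024 0.0023
0.042 10 x 0.081 0.0893 y -0.0028 0.0019
```

```bash
python3 -m pendant '[0,0,0,0.2,0,0,0, 0,0,0,0.4,0,0,0, 0,0,0,0.55,0,0,0, 0,0,0,0.7,0,0,0, 0,0,0,0.7,0,0,0]'; python3 -m pendant '[0,0,0,0.1,0,0,0, 0,0,0,0.15,0,0,0, 0,0,0,0.15,0,0,0]'
```

```text
time_s: 52.05
position: [0.6198, -0.0213, 0.0049]
orientation: [-0.0, 0.744, 0.669, -0.0]
force: [-0.1, 0.2, -1.8]
grip_width: 0.665
grip_force: 66.4
time_s: 52.35
position: [0.6201, -0.0214, 0.0044]
orientation: [-0.0, 0.744, 0.669, 0.0]
force: [-2.6, -0.2, 2.7]
grip_width: 0.67
grip_force: 66.9
```

```bash
python3 -m pendant '[0,0,0,0.1,0,0,0, 0,0,0,0.1,0,0,0]'; python3 -m pendant '[0.8,0,0,-0.1,0,0,0, 0.8,0,0,-0.1,0,0,0, 0.8,0,0,-0.1,0,0,0, 0.8,0,0,-0.1,0,0,0, 0.8,0,0,-4,0,0,0, 0.8,0,0,-8,0,0,0, 0.8,0,0,-12,0,0,0, 0.8,0,0,-16,0,0,0, 0.8,-2,0,-18,0,0,0, 0.8,-4,0,-18,0,0,0, 0.8,-4,0,-18,0,0,0, 0.8,-4,0,-18,0,0,0]'; python3 - <<'E'
from h import *
st(); p,P=wcloud('w28.png'); f=P[...,:2]-[.6190,-.0232]; fx=f@[.9939,-.1104]; fy=f@[.1104,.9939]
def med(n,k): print(n,k.sum(),np.median(P[k][:,2]).round(4),np.percentile(P[k][:,2],[10,90]).round(4))
for y in(-.07,-.05,-.02,.02,.05,.07):
  for s in(-1,1): med('dome %.2f %d'%(y,s),(abs(fy-y)<.004)&(abs(fx-s*.012)<.01)&(P[...,2]<.08))
for y in(-.092,.092): med('flange %.3f'%y,(abs(fy-y)<.0025)&(abs(fx)<.02)&(P[...,2]<.08))
g=P[(P[...,2]>.069)&(P[...,2]<.08)&(np.hypot(P[...,0]-.633,P[...,1]-.104)<.03)][:,:2]
w,V=np.linalg.eigh(np.cov(g.T)); a=np.arctan2(V[1,1],V[0,1]); a=a-np.pi if a>.95 else a; print('q',.95-(a+.1107))
E
```

```text
time_s: 52.55
position: [0.6202, -0.0213, 0.0044]
orientation: [-0.0, 0.744, 0.669, 0.0]
force: [-4.2, 0.4, 8.5]
grip_width: 0.665
grip_force: 67.5
time_s: 53.75
position: [0.6155, -0.0608, 0.1822]
orientation: [-0.001, 0.744, 0.668, 0.0]
force: [0.2, 1.6, -0.4]
grip_width: 0.797
grip_force: 0.0
t 53.75 p [ 0.6155 -0.0608  0.1822] yaw -0.107 zax [-0.001  0.001 -1.   ] F [ 0.2  1.6 -0.4] T [0.04 0.02 0.  ] w 0.797 gf 0.0 j [-0.42  0.55  0.8   1.36 -0.39  1.38  0.26]
dome -0.07 -1 160 0.0538 [0.0529 0.0547]
dome -0.07 1 156 0.0539 [0.053  0.0546]
dome -0.05 -1 170 0.0539 [0.0531 0.0546]
dome -0.05 1 172 0.0538 [0.0529 0.0547]
dome -0.02 -1 184 0.0539 [0.0531 0.0548]
dome -0.02 1 182 0.0538 [0.053  0.0548]
dome 0.02 -1 198 0.0538 [0.0528 0.0545]
dome 0.02 1 187 0.0537 [0.0527 0.0546]
dome 0.05 -1 193 0.0538 [0.0528 0.0547]
dome 0.05 1 198 0.0538 [0.0528 0.0548]
dome 0.07 -1 188 0.0538 [0.053  0.0547]
dome 0.07 1 186 0.0538 [0.0527 0.0547]
flange -0.092 171 0.0388 [0.0378 0.0396]
flange 0.092 206 0.0386 [0.0376 0.0397]
q 1.8157328395477499
```

View pics/w28.png

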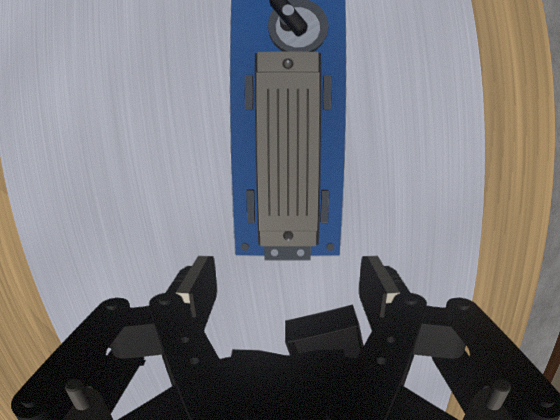

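```bash
python3 - <<'E'
from h import *
for n in('top','scene'):
    p,d,K,T=snap(n,n+'9.png');P=cloud(d,K,T); q=P[np.hypot(P[...,0]-.633,P[...,1]-.103)<.048]
    g=q[(q[:,2]>.068)&(q[:,2]<.08)][:,:2]
    w,V=np.linalg.eigh(np.cov(g.T)); a=np.arctan2(V[1,1],V[0,1]); a=a-np.pi if a>.95 else a
    b=cv2.minAreaRect((g*1000).astype(np.float32)); c=q[(q[:,2]>.024)&(q[:,2]<.036)&(q[:,1]>.074)][:,:2]
    print(n,len(g),'q',.95-(a+.1107),b,'disc',cv2.minEnclosingCircle((c*1000).astype(np.float32)))
p,d,K,T=load('w9.png'); v,u=np.mgrid[:420,:560]; a=np.stack([(u-K[0,2])/K[0,0],(v-K[1,2])/K[1,1]],-1); rr=np.linalg.norm(a,axis=-1,keepdims=True)+1e-9
P=(np.concatenate([np.tan(rr)*a/rr,np.ones_like(rr)],-1)*d[...,None])@T[:3,:3].T+T[:3,3]
g=P[(P[...,2]>.0735)&(P[...,2]<.08)&(np.hypot(P[...,0]-.633,P[...,1]-.105)<.03)][:,:2]; print('w9',len(g),cv2.minAreaRect((g*1000).astype(np.float32)))
E
```

```text
top 0 q nan ((0.0, 0.0), (0.0, 0.0), 0.0) disc ((0.0, 0.0), 0.0)
scene 103 q 1.8940526774527957 ((633.38671875, 102.92477416992188), (12.604084968566895, 41.96207046508789), 30.03569221496582) disc ((637.4645385742188, 95.75787353515625), 37.9672737121582)
w9 439 ((632.866455078125, 105.19154357910156), (11.484587669372559, 43.05198669433594), 31.933504104614258)
  avg = a.mean(axis, **keepdims_kw)
  ret = um.true_divide(
<stdin>:5: RuntimeWarning: Degrees of freedom <= 0 for slice
  c *= np.true_divide(1, fact)
  c *= np.true_divide(1, fact)
```

```bash
python3 -c "
from station import job
print(job.job_done())"
```

```text
the job is handed in; nothing more can be done
None
```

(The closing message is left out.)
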